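# Break down a returned chilled delivery

## Robot

A 6-joint arm with a two-finger parallel gripper is mounted at the origin on the work surface. World frame = base frame: x ahead of the robot, y to its left, z up, the work surface at z = 0. Lengths are in mm, angles in rad, forces in N, time in s.
With the tool pointing down it reaches from about 350 to 725 mm from the base axis. Payload 6 kg.
Tool frame: the origin (TCP) lies at the very end of the fingers, on their centre line; the grasp point (between the pads) lies 19 mm behind it; y points along the fingers, x is the direction in which the jaws open and shut, and the axes are right-handed (so a half turn about y gives the same grasp; the last joint's range is limited). The gripper opens to 85 mm and grips with 20 to 120 N. Pads are 22 mm wide; open, the fingers measure 114 mm over their backs; the gripper's body (76 mm by 85 mm) begins 54 mm behind the grasp point. The pads swing forward as they close: fully open they stand 13 mm farther back than shut.
Start: joints at [-0.955, 0.04, 0.085, 0, -1.615, -0.334], TCP at [166.861, -576.308, 231.261] pointing down, gripper open.
Joint ranges: [-2.56, 2.56], [-1.29, 2.01], [-1.08, 1.49], [-3.29, 1.98], [-2.81, -0.18], [-2.99, 2.99]. Speed limits (rad/s): [2.57, 2.57, 3.01, 3.14, 3.14, 3.14].

## Interface

Orientations are given as [roll, pitch, yaw] about the fixed x, y, z axes, in that order (R = Rz(yaw) Ry(pitch) Rx(roll)).
In Python, from station import manip, optics, trace, landmark_of gives the robot as it stands.
- The arm moves only by the tool apply_moves, never from a script. Its argument "steps" is a list of rows, each an object with "dp": the shift along the world's x, y, z in m, a list of three; "twist": the turn about the world's z in degrees. In form: [{"dp": [x, y, z], "twist": twist}, ...]. A call has 1 to 8 rows; each row shifts and turns the commanded pose from where the row before left it; what a row does not reach is not made up. A row lasts 1/10 s, in which the tool goes at most 50 mm and 8.59 degrees, less where a joint would pass 70% of its speed; a pose out of reach is approached as far as the arm can. A call is refused whole if a number of a shift passes 0.05 or a number of a turn 8.59, either way. A call with a gripper value outside its range is refused whole. "jaw" is the opening, from -1 (shut) to 1 (fully open), so that 0 is half open, set as the call begins (left out, the last holds). The fingers move at their own pace and stop on an object; the grip force is fixed at half the most. Time passes only in rows, so rows that do not move let the fingers close. It gives the time, the measured TCP pose, the force and the opening at its end, in the units of the state.
- manip.get_state(): the state, without advancing time (a new reading comes with each control period).
- optics.read_camera(name): name is "side" or "top"; returns the picture (400x640x3 uint8, red, green, blue); there is no depth.
- optics.calibration(name): a dict with "fov_y" (degrees; the focal length in pixels is half the picture's height over the tangent of half this angle, whatever the lens; pixels are square), "cx", "cy" (the principal point, pixels), "k1" (the pictures are not rectified: a ray, as slopes to the right and down, at radius r is drawn at 1 + k1 r^2 times it, then the intrinsics apply), "R" (3x3) and "t" (3): a world point X has camera coordinates R X + t. Camera axes: x right, y down, z forward; pixel columns grow to the right and rows downward; lengths in mm; the calibration is good to about 2 mm. A picture is of the moment at which its call begins. calibration takes no time and is no camera call.
- manip.hand_in(): hands the job in, once; it reports no verdict.
Trained networks look in the newest picture that a camera, given by its name, has taken for a name from the list of things; names that differ only in an ending like _2 or _b are one class to them, and where a whole thing is asked for, a point or a joint stands for the part that bears it (a point fixed in the world has none). Each returns a list of dicts, best first, with "conf" (0 to 1); they miss things now and then, are a little off and sometimes report something else, mostly with a low value. They report only what shows in the picture. A call takes as long as a camera call. They do not tell look-alikes from the thing itself.
- trace(camera, label): "pixels" (400x640 bool, what is visible of it) and "point" ([column, row] in pixels, amid what is visible of it).
- landmark_of(camera, label): "point" ([column, row] in pixels: a listed point, or the origin of a listed thing).
The state is a dict: "clock": time; "q": joint angles; "dq": joint speeds; "joint_efforts": joint torques, N m; "eef_pos": TCP position; "eef_rot": TCP orientation; "wrist_force": force on the tool from outside, world axes, zero at the start; "moment": the same for the moment, N m; "width": finger opening in mm.
Only numpy, scipy, OpenCV 4.12 (cv2) and the standard library are available. Lean on these libraries where they do the work, as an engineer would, in place of code of your own. Each camera call takes 0.05 s, during which the arm holds its last target. There are 200 camera calls.

## Task

Break down this returned chilled order: slide every spoiled food pack (carton, punnet, tray) off the bench's far edge into the waste tote below, without lifting them, because they leak. Take the lid off the insulated box by tipping it up at its tab, the far edge still resting on the box, and then lifting it away and laying it flat on the bench clear of the box; set every cold brick from the box into the grey freezer tray without dropping it, and put the lid back on the empty box, properly seated. Leave the other goods and tools on the bench where they are.

Things in the scene. Friction and masses are not known exactly. Their poses are not given: they have to be found in the camera images.
- coldbox: Insulated delivery box of dark moulded foam, fixed to the bench at the left or at the right of the robot, open on top under its loose lid. Outside 200 (its x) x 260 (its y) x 88 high, walls 15 thick, floor 20 thick, so the inside is 170 x 230. Origin: centre of its underside, on the bench; z up, -x roughly towards the robot. Inside, three slots side by side (at y = -62, 0 and 62) each hold one cold brick or nothing; between them run 10 high, 10 wide ribs on the floor.
- box_mouth (a point): Centre of the box's mouth, level with its rim, 88 above the bench.
- box_far_rim (a point): Middle of the box's far (+x) rim, at its outer top edge, 88 above the bench.
- lid_center (a point): Centre of the loose foam lid, halfway up its plate, axes as the box's. The plate is 200 x 260 x 18, about 0.18 kg; under it four 12 deep, 20 x 20 feet, one near each corner, span 158 x 218 outside and fit in the corners of the box's mouth with 6 to spare all round. Lid seated: this point is 97 above the bench; lid lying right side up on the bench: 21.
- lid_tab (a point): Grip point of the lid's only tab, which sticks out of the middle of its near (-x) side: 50 wide (y), 42 long (x), 18 thick, as thick as the plate and level with it. This point is halfway along the tab, 121 from lid_center. Pinch the tab across its 50 width.
- lid_far_edge (a point): Middle of the far (+x) lower edge of the lid's plate, on the side away from the tab; it lies on box_far_rim when the lid is seated.
- tray: Grey open freezer tray, fixed to the bench on the side opposite the box. Outside 220 (its x) x 250 (its y) x 60 high, walls and floor 5 thick. Origin: centre of its underside, on the bench; z up, -x roughly towards the robot.
- tote: Shallow black waste tote on a stack of totes, standing below the bench's far edge and partly under it: 300 (x) x 600 (y) x 120 high outside, walls and floor 6 thick, its open rim 50 below the bench top. The bench ends at a straight edge at world x = 0.70 along y; its top is at z = 0. Origin: centre of the tote's underside.
- pack1_center (a point): Spoiled pack that may be there or not: brown cardboard meal carton, 130 x 100 x 40, about 0.3 kg. Its centre, 20 above the bench as it lies; x along its 130 length, which points roughly away from the robot, z up. Too broad to be gripped.
- pack2_center (a point): Spoiled pack that may be there or not: clear punnet of dark fruit, 130 x 105 x 50, about 0.3 kg. Its centre, 25 above the bench as it lies; x along its 130 length, which points roughly away from the robot, z up. Too broad to be gripped.
- pack3_center (a point): Spoiled pack that may be there or not: pale grey food tray with a paper band, 130 x 105 x 36, about 0.3 kg. Its centre, 18 above the bench as it lies; x along its 130 length, which points roughly away from the robot, z up. Too broad to be gripped.
- brick1_center (a point): White cold brick (plastic, 150 x 30 x 65, 0.24 kg) that may be there or not; stands on its long narrow side in a slot of the box. Its centre, halfway up; x along its 150 length, y across its 30 thickness, z along its 65 height. In the box this point is 52.5 above the bench, its top 3 below the rim.
- brick2_center (a point): White cold brick (plastic, 150 x 30 x 65, 0.24 kg) that may be there or not; stands on its long narrow side in a slot of the box. Its centre, halfway up; x along its 150 length, y across its 30 thickness, z along its 65 height. In the box this point is 52.5 above the bench, its top 3 below the rim.
- brick3_center (a point): White cold brick (plastic, 150 x 30 x 65, 0.24 kg) that may be there or not; stands on its long narrow side in a slot of the box. Its centre, halfway up; x along its 150 length, y across its 30 thickness, z along its 65 height. In the box this point is 52.5 above the bench, its top 3 below the rim.
- sauce_jar: Bystander to leave alone: small glass jar of sauce, 58 across, 75 tall. Origin: centre of its underside.
- soup_can: Bystander to leave alone: small steel can, 56 across, 70 tall. Origin: centre of its underside.
- label_roll: Bystander to leave alone: roll of paper labels lying flat, 60 across, 50 high. Origin: centre of its underside.
- yoghurt_pot: Bystander to leave alone: white yoghurt pot with foil top, 61 across, 67 tall. Origin: centre of its underside.
There are look-alikes about, which are no part of the job. What is shaped like the part that bears pack1_center but blue is not meant.

How it is judged:
By the outcome, as a careful person would: the job done as asked, in the order asked, and still so for the second after the job is handed in, with the robot touching nothing.
Of brick1, brick2, brick3 only 2 to 3 are there at a start; the rules pass over those that are not, and their reading is None.
Of pack1, pack2, pack3 only 2 to 3 are there at a start; the rules pass over those that are not, and their reading is None.
At some moment in a run one of pack1, pack2, pack3 may be knocked a few centimetres aside while the robot is not near it.
It also fails if it takes over 210 s, if anything falls off the work surface, if the arm or the gripper's body presses on something with over 40 N, if the wrist force passes 120 N, or if a joint passes its speed limit or range.

## Working session

There is one attempt and no reset: what is moved stays moved. The work goes in short steps, Python scripts to look and compute and a tool call to move; the robot and the scene stay as the last step left them, time stands still between calls to the robot, and variables do not carry over. Pictures are saved under pics/ and viewed, about 12 in all and at most 16, crops included, and the job is handed in when it is done.

Besides the shell and the picture viewer there is one more tool, called after ">>>" as name(argument=value, ...), one argument or row to a line, values as JSON. apply_moves: Moves the arm, as the interface text tells. Its arguments: {"type":"object","properties":{"steps":{"type":"array","items":{"type":"object","properties":{"dp":{"type":"array","items":{"type":"number"}},"twist":{"type":"number"}}}},"jaw":{"type":"number"}},"required":["steps"]}

```bash
ls -la; mkdir -p pics; cat > h.py <<'E'
import numpy as np, cv2
from station import manip, optics, trace, landmark_of
from scipy.optimize import least_squares
C={n:optics.calibration(n) for n in("side","top")}
def K(c):
    f=200/np.tan(np.radians(c["fov_y"])/2); return f
def proj(n,X):
    c=C[n]; p=np.asarray(X,float)@np.array(c["R"]).T+np.array(c["t"]); s=p[...,:2]/p[...,2:]
    r2=(s**2).sum(-1,keepdims=True); return s*(1+c["k1"]*r2)*K(c)+[c["cx"],c["cy"]]
def ray(n,px):
    c=C[n]; d=(np.asarray(px,float)-[c["cx"],c["cy"]])/K(c); s=d.copy()
    for _ in range(30): s=d/(1+c["k1"]*(s**2).sum(-1,keepdims=True))
    R=np.array(c["R"]); v=np.concatenate([s,np.ones(s.shape[:-1]+(1,))],-1)@R
    return -R.T@np.array(c["t"]), v
def atz(n,px,z):
    o,v=ray(n,px); return o+v*((z-o[2])/v[...,2:])
def tri(p1,p2):
    a,u=ray("side",p1); b,v=ray("top",p2); s=np.linalg.lstsq(np.stack([u,-v],1),b-a,rcond=None)[0]
    x,y=a+u*s[0],b+v*s[1]; return (x+y)/2,np.linalg.norm(x-y)
def save(n,f):
    im=optics.read_camera(n); cv2.imwrite("pics/"+f,im[...,::-1]); return im
E
python3 - <<'E'
from h import *
for n in C: print(n,C[n])
save("top","t0.png"); save("side","s0.png")
for l in ["coldbox","lid_center","lid_tab","lid_far_edge","tray","tote","pack1_center","pack2_center","pack3_center","sauce_jar","soup_can","label_roll","yoghurt_pot"]:
    for n in C:
        print(l,n,[(np.round(d["point"]).tolist(),round(d["conf"],2)) for d in landmark_of(n,l)][:4])
print(manip.get_state())
E
```

```text
total 12
drwxr-xr-x  3 agent agent 4096 Dec  5 11:58 .
drwxr-xr-x 23 root  root  4096 Dec  5 11:58 ..
drwxr-xr-x  2 agent agent 4096 Dec  5 11:58 pics
side {'fov_y': 53.997847227939786, 'cx': 318.62323618689146, 'cy': 201.9541107399299, 'k1': -0.06509219326220794, 'R': array([[-0.91617079, -0.40035494, -0.0186283 ],
       [-0.21213408,  0.5238329 , -0.82498377],
       [ 0.34004444, -0.75187433, -0.56484933]]), 't': array([ 445.01955275,  127.74634791, 1192.20728694])}
top {'fov_y': 42.21616748968147, 'cx': 334.3569430588371, 'cy': 197.12117749322917, 'k1': -0.0354402937972857, 'R': array([[-0.02797354, -0.9996079 ,  0.00123282],
       [-0.97605127,  0.02704811, -0.21585252],
       [ 0.21573454, -0.00724145, -0.9764252 ]]), 't': array([  -2.21196808,  496.09107008, 1364.72192859])}
coldbox side []
coldbox top []
lid_center side [([254.0, 253.0], 0.89)]
lid_center top [([189.0, 194.0], 0.65), ([378.0, 166.0], 0.35)]
lid_tab side [([291.0, 269.0], 0.67)]
lid_tab top [([181.0, 235.0], 0.74), ([314.0, 128.0], 0.45)]
lid_far_edge side [([225.0, 240.0], 0.59)]
lid_far_edge top [([196.0,
[... 759 characters left out ...]
]
yoghurt_pot top [([246.0, 264.0], 0.76)]
{'clock': 1.4, 'q': array([-9.55305957e-01,  4.02105453e-02,  8.47620345e-02, -2.97293622e-06,
       -1.61549587e+00, -3.33698177e-01]), 'dq': array([-0.00053023, -0.0005755 ,  0.00124885, -0.00041686,  0.00058881,
        0.00095886]), 'joint_efforts': array([-1.00694226e-03, -3.67924118e+01,  3.47423887e+01,  6.93295687e+00,
       -1.12756865e-03, -2.89650723e-05]), 'eef_pos': array([ 166.85223584, -576.30042642,  231.23373248]), 'eef_rot': array([-1.57075064e+00, -1.40860707e-04,  1.85258865e+00]), 'wrist_force': array([-0.08777562, -0.08961434, -0.67515209]), 'moment': array([ 0.01018243, -0.02639485, -0.03005472]), 'width': 85.48166746747046}
```

View pics/t0.png

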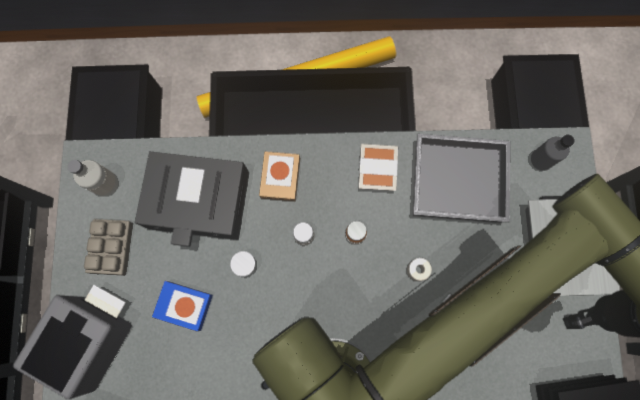

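View pics/s0.png

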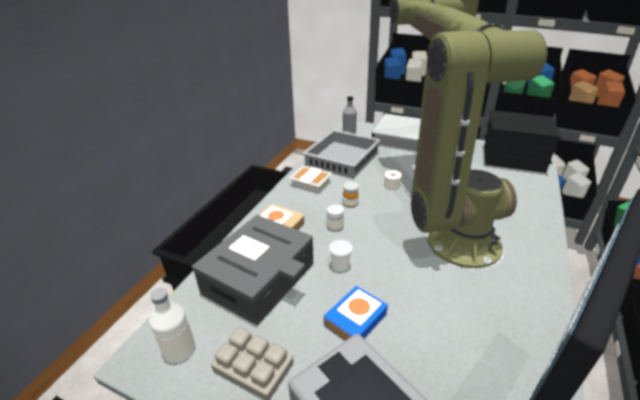

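The top view shows the cold box with lid at (190,195), tab (181,237), and the tray at (460,180). The brown carton (pack1) is at (280,177) and the banded tray (pack3) at (378,167). A punnet is not visible. The two carton shapes are (280,177), brown, and (183,307), blue. The brown one is meant and the blue one is the look-alike. I'll fit poses from the masks in both views, with a crop to confirm.

```bash
cat >> h.py <<'E'
from scipy.optimize import minimize
def boxpts(L,W,H): return np.array([[a*L/2,b*W/2,c*H/2] for a in(-1,1) for b in(-1,1) for c in(-1,1)])
LID=[boxpts(200,260,18),boxpts(42,50,18)+[-121,0,0]]
def place(P,p):
    c,s=np.cos(p[3]),np.sin(p[3]); return P@np.array([[c,s,0],[-s,c,0],[0,0,1]])+p[:3]
def sil(n,parts,p):
    m=np.zeros((400,640),np.uint8)
    for P in parts:
        h=cv2.convexHull(proj(n,place(P,p)).astype(np.float32)); cv2.fillPoly(m,[np.round(h*16).astype(np.int32)],1,shift=4)
    return m>0
def fit(masks,parts,p0,free=(1,1,1,1)):
    free=np.array(free,bool); p0=np.array(p0,float); sc=np.array([10,10,10,.1])
    def full(v): p=p0.copy(); p[free]+=v*sc[free]; return p
    def cost(v):
        p=full(v); return sum(1-(sil(n,parts,p)&m).sum()/(sil(n,parts,p)|m).sum() for n,m in masks.items())
    k=free.sum(); r=minimize(cost,np.zeros(k),method="Nelder-Mead",options=dict(initial_simplex=np.vstack([np.zeros(k),np.eye(k)])-.3,maxiter=300))
    return full(r.x),r.fun
E
python3 - <<'E'
from h import *
PK={"pack1_center":(130,100,40),"pack3_center":(130,105,36)}
def best(n,l,near):
    b=[d for d in trace(n,l)]
    b=[d for d in b if np.hypot(*(np.array(d["point"])-near))<45]
    return b[0] if b else None
optics.read_camera("top");optics.read_camera("side")
G={"pack1_center":((282,177),(279,219)),"pack3_center":((378,167),(312,178)),"lid_center":((189,194),(254,253))}
for l,(pt,ps) in G.items():
    x,e=tri(ps,pt); print(l,"tri",x.round(),round(e,1))
    ms={}
    for n,q in(("top",pt),("side",ps)):
        d=best(n,l,q)
        if d: ms[n]=d["pixels"]; print(n,d["conf"],d["pixels"].sum())
    parts=LID if l[0]=="l" else [boxpts(*PK[l])]
    z={"l":97,"p":PK.get(l,(0,0,0))[2]/2}[l[0]]
    x0=atz("top",pt,z)
    print(fit(ms,parts,[*x0,0]))
    print(fit(ms,parts,[*x0[:2],z,0],(1,1,0,1)))
ms={n:trace(n,"tray")[0]["pixels"] for n in C}
print("tray",fit(ms,[boxpts(220,250,60)],[570,-310,30,0]),tri((343,160),(456,184)))
for l,a,b in(("jar",(353,204),(353,234)),("can",(336,227),(305,236)),("roll",(390,186),(417,272)),("pot",(341,264),(246,264)),("blue",(354,316),(183,307)),("tab",(291,269),(181,235)),("tote",(250,235),(313,130))):
    x,e=tri(a,b); print(l,x.round(),round(e,1))
print("bottles/items atz0",atz("top",np.array([[95,185],[108,248],[105,302],[60,140],[590,128],[85,320]]),0).round())
for l in("pack2_center",):
    for n in C: print(l,n,[(np.round(d["point"]),d["conf"],d["pixels"].sum()) for d in trace(n,l)])
im=optics.read_camera("top"); cv2.imwrite("pics/c1.png",cv2.resize(im[130:330,120:420,::-1],(780,520),interpolation=cv2.INTER_CUBIC))
E
```

```text
pack1_center tri [567. 131.  24.] 3.8
top 0.87 1722
side 0.56 649
(array([ 5.65509425e+02,  1.34422976e+02,  2.55499358e+01, -1.26387728e-01]), np.float64(0.579849946409432))
(array([ 5.6629941e+02,  1.3652888e+02,  2.0000000e+01, -1.2439161e-01]), np.float64(0.5697435897435897))
pack3_center tri [ 581. -144.   26.] 10.5
top 0.75 1685
(array([ 5.90760012e+02, -1.42628785e+02,  1.68250662e+01, -1.09531229e-01]), np.float64(0.09400324149108585))
(array([ 5.88416993e+02, -1.42784159e+02,  1.80000000e+01, -1.08887488e-01]), np.float64(0.08987547374120197))
lid_center tri [506. 371.  97.] 1.6
top 0.94 7482
side 0.98 5863
(array([ 5.08851740e+02,  3.67107098e+02,  9.66522299e+01, -1.49262855e-01]), np.float64(0.08712887040950212))
(array([ 5.08888935e+02,  3.66587428e+02,  9.70000000e+01, -1.47062777e-01]), np.float64(0.08230074794347908))
tray (array([ 5.42866716e+02, -3.73547645e+02,  3.51596592e+01, -1.20060485e-01]), np.float64(0.059728854078388904)) (array([ 535.61045002, -366.94672744,   -1.42080964]), np.float64(2.830817027323877))
jar [392. -67.   5.] 15.8
can [397.  68.  -2.] 4.6
roll [ 293. -238.    0.] 7.2
pot [320. 232.   5.] 9.8
blue [214. 401.  16.] 3.6
tab [393. 388.  97.] 6.0
tote [ 766.   44. -167.] 11.6
bottles/items atz0 [[ 563.  672.    0.]
 [ 379.  622.    0.]
 [ 231.  621.    0.]
 [ 703.  787.    0.]
 [ 696. -779.    0.]
 [ 183.  674.    0.]]
pack2_center side [(array([286., 214.]), 0.73, np.int64(634)), (array([389., 182.]), 0.56, np.int64(281))]
pack2_center top [(array([236., 220.]), 0.42, np.int64(731))]
```

View pics/c1.png

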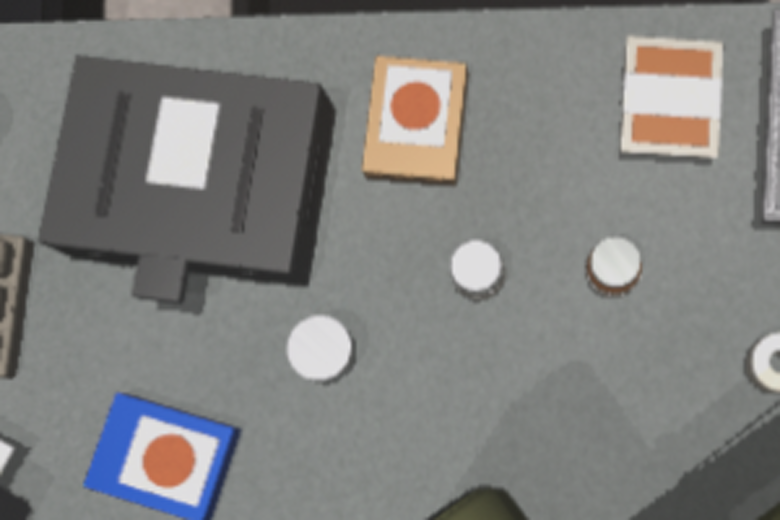

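The crop confirms the brown carton as pack1 and the banded tray as pack3. The blue carton is left alone, and there is no punnet. I'll push pack3 first.

>>> apply_moves(
  jaw=0.4,
  steps=[
    {"dp": [0.027, 0.037, 0], "twist": -2.8},
    {"dp": [0.027, 0.037, 0], "twist": -2.8},
    {"dp": [0.027, 0.037, 0], "twist": -2.8},
    {"dp": [0.027, 0.037, 0], "twist": -2.8},
    {"dp": [0.027, 0.037, 0], "twist": -2.8},
    {"dp": [0.027, 0.037, 0], "twist": -2.8},
    {"dp": [0.027, 0.037, 0], "twist": -2.8},
    {"dp": [0.027, 0.037, 0], "twist": -2.8},
  ],
)

```text
clock: 2.85
eef_pos: [383.6, -278.7, 231.7]
eef_rot: [-1.572, 0.0, 1.46]
wrist_force: [0.7, -1.6, -0.4]
width: 60.1
```

>>> apply_moves(
  steps=[
    {"dp": [0.025, 0.037, -0.01]},
    {"dp": [0.025, 0.037, -0.02]},
    {"dp": [0.025, 0.037, -0.02]},
    {"dp": [0.02, 0.035, -0.02]},
    {"dp": [0.01, 0.005, -0.02]},
    {"dp": [0, 0, 0]},
  ],
)

```text
schema error: expected keys dp, twist
```

>>> apply_moves(
  steps=[
    {"dp": [0.025, 0.037, -0.01], "twist": 0},
    {"dp": [0.025, 0.037, -0.02], "twist": 0},
    {"dp": [0.025, 0.037, -0.02], "twist": 0},
    {"dp": [0.02, 0.034, -0.03], "twist": 0},
    {"dp": [0.015, 0.004, -0.03], "twist": 0},
    {"dp": [0, 0, 0], "twist": 0},
  ],
)

```text
clock: 3.45
eef_pos: [491.5, -129.6, 116.1]
eef_rot: [-1.563, -0.0, 1.464]
wrist_force: [-0.8, -0.9, -0.9]
width: 59.9
```

```bash
cat >> h.py <<'E'
def pack(l,size,x0):
    optics.read_camera("top"); t=[d for d in trace("top",l) if d["pixels"].sum()>300]
    for d in t[:3]:
        c=atz("top",d["point"],size[2]/2)
        if c[0]<350: continue
        p,f=fit({"top":d["pixels"]},[boxpts(*size)],[c[0],c[1],size[2]/2,-.1],(1,1,0,1)); print(l,p.round(3),"cost",round(f,3),"conf",round(d["conf"],2))
P1=("pack1_center",(130,100,40),0);P3=("pack3_center",(130,105,36),0)
E
python3 - <<'E'
from h import *
pack(*P1);pack(*P3);save("top","t1.png")
print(manip.get_state()["eef_pos"])
E
```

```text
pack1_center [ 7.83733e+02  6.37800e+01  2.00000e+01 -2.30000e-01] cost 0.86 conf 0.56
[ 493.36834216 -132.00332902  123.32862803]
```

View pics/t1.png

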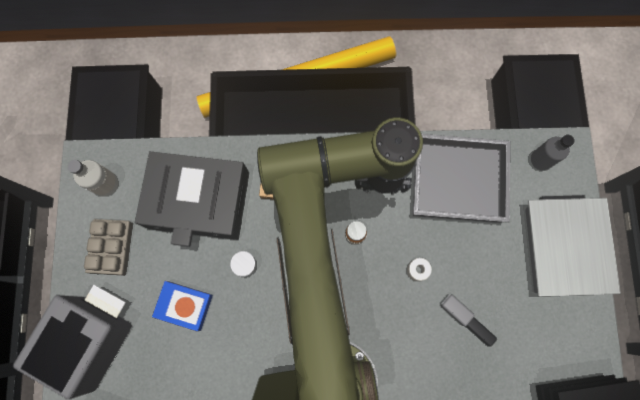

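The arm hides both packs in the top view; only a sliver of pack1 shows at (265,190). I'll check pack3 from the side camera.

```bash
python3 - <<'E'
from h import *
optics.read_camera("side")
for l,s,x0 in(("pack3_center",(130,105,36),[589,-143,18,-.11]),("pack1_center",(130,100,40),[566,134,20,-.12])):
    for d in trace("side",l): print(l,np.round(d["point"]),d["conf"],d["pixels"].sum(), atz("side",d["point"],s[2]).round()[:2], fit({"side":d["pixels"]},[boxpts(*s)],x0,(1,1,0,1)))
E
```

```text
pack3_center [340. 254.] 0.72 581 [322. 223.] (array([ 5.86e+02, -1.46e+02,  1.80e+01, -1.40e-01]), np.float64(1.0))
pack3_center [313. 178.] 0.56 760 [ 566. -129.] (array([ 5.92822702e+02, -1.55007202e+02,  1.80000000e+01, -4.54355281e-02]), np.float64(0.11730545876887344))
pack1_center [285. 212.] 0.59 622 [558. 109.] (array([ 5.66075548e+02,  1.21804362e+02,  2.00000000e+01, -1.18712968e-01]), np.float64(0.5051710421638822))
pack1_center [353. 314.] 0.56 2220 [214. 415.] (array([ 5.63e+02,  1.31e+02,  2.00e+01, -1.50e-01]), np.float64(1.0))
```

>>> apply_moves(
  steps=[
    {"dp": [0, -0.006, -0.04], "twist": 0},
    {"dp": [0, 0, -0.04], "twist": 0},
    {"dp": [0, 0, -0.025], "twist": 0},
    {"dp": [0, 0, -0.01], "twist": 0},
    {"dp": [0, 0, 0], "twist": 0},
  ],
)

```text
clock: 4.35
eef_pos: [492.3, -137.6, 5.7]
eef_rot: [-1.569, 0.0, 1.461]
wrist_force: [-0.5, 0.4, 1.0]
width: 59.6
```

>>> apply_moves(
  steps=[
    {"dp": [0.01, -0.001, 0], "twist": 0},
    {"dp": [0.01, -0.001, 0], "twist": 0},
    {"dp": [0.012, -0.001, 0], "twist": 0},
    {"dp": [0.012, -0.001, 0], "twist": 0},
    {"dp": [0.012, -0.001, 0], "twist": 0},
    {"dp": [0.012, -0.001, 0], "twist": 0},
    {"dp": [0.012, -0.001, 0], "twist": 0},
    {"dp": [0.012, -0.001, 0], "twist": 0},
  ],
)

```text
clock: 5.15
eef_pos: [586.6, -145.6, 7.7]
eef_rot: [-1.572, 0.0, 1.462]
wrist_force: [-2.3, 0.8, 2.7]
width: 60.0
```

>>> apply_moves(
  steps=[
    {"dp": [0.01, -0.001, 0], "twist": 0},
    {"dp": [0.01, -0.001, 0], "twist": 0},
    {"dp": [0.01, -0.001, 0], "twist": 0},
    {"dp": [0.01, -0.001, 0], "twist": 0},
    {"dp": [0.01, -0.001, 0], "twist": 0},
    {"dp": [0.008, -0.001, 0], "twist": 0},
    {"dp": [0.008, 0, 0], "twist": 0},
    {"dp": [0.008, 0, 0], "twist": 0},
  ],
)

```text
clock: 5.95
eef_pos: [659.9, -151.3, 6.2]
eef_rot: [-1.572, -0.0, 1.462]
wrist_force: [0.0, 0.5, -0.5]
width: 59.7
```

```bash
python3 - <<'E'
from h import *
a=save("side","s1.png"); print(manip.get_state()["eef_pos"])
E
```

```text
[ 660.58080948 -151.24063395    6.10967512]
```

View pics/s1.png

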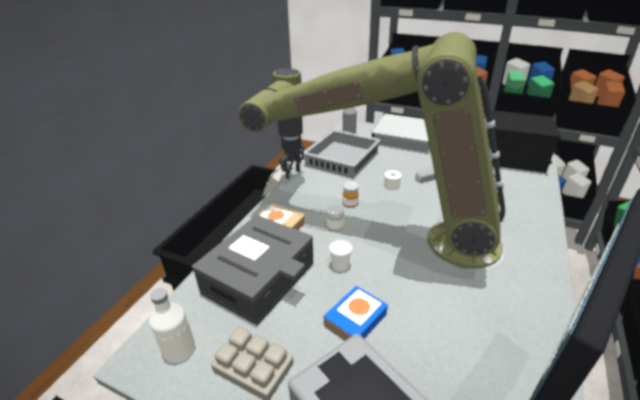

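Pack3 is going over the edge at (275,182), and contact force is gone. I'll back off and clear the view.

>>> apply_moves(
  steps=[
    {"dp": [-0.03, 0, 0.01], "twist": 0},
    {"dp": [-0.04, 0, 0.04], "twist": 0},
    {"dp": [-0.03, 0, 0.04], "twist": 0},
    {"dp": [0, -0.04, 0.04], "twist": 0},
    {"dp": [0, -0.04, 0], "twist": 0},
    {"dp": [0, -0.04, 0], "twist": 0},
  ],
)

```text
clock: 6.6
eef_pos: [564.5, -267.6, 129.6]
eef_rot: [-1.576, -0.0, 1.463]
wrist_force: [0.9, 0.1, -0.4]
width: 59.7
```

```bash
python3 - <<'E'
from h import *
pack(*P1);pack(*P3);save("top","t2.png")
E
```

```text
pack1_center [ 5.67330e+02  1.35369e+02  2.00000e+01 -1.00000e-01] cost 0.052 conf 0.65
pack1_center [ 4.62431e+02  2.79754e+02  2.00000e+01 -8.80000e-02] cost 0.807 conf 0.21
```

View pics/t2.png

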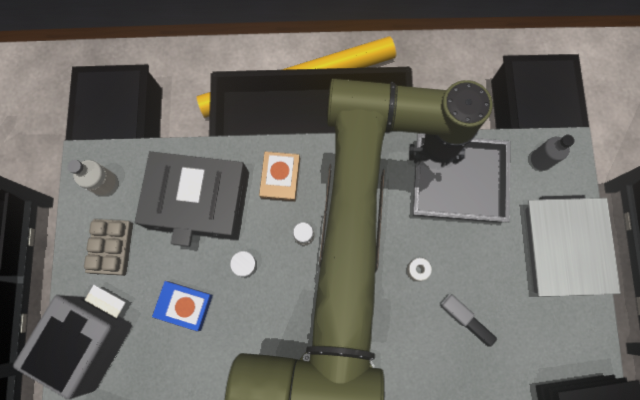

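>>> apply_moves(
  steps=[
    {"dp": [-0.012, 0.042, 0], "twist": 0},
    {"dp": [-0.012, 0.042, 0], "twist": 0},
    {"dp": [-0.012, 0.042, 0], "twist": 0},
    {"dp": [-0.012, 0.042, 0], "twist": 0},
    {"dp": [-0.012, 0.042, 0], "twist": 0},
    {"dp": [-0.012, 0.042, 0], "twist": 0},
    {"dp": [-0.012, 0.042, 0], "twist": 0},
    {"dp": [-0.012, 0.042, 0], "twist": 0},
  ],
)

```text
clock: 7.65
eef_pos: [466.5, 71.9, 127.3]
eef_rot: [-1.572, -0.001, 1.463]
wrist_force: [1.2, 0.1, 0.2]
width: 59.8
```

>>> apply_moves(
  steps=[
    {"dp": [0, 0.042, 0], "twist": 0},
    {"dp": [0, 0.038, 0], "twist": 0},
    {"dp": [0, 0, -0.03], "twist": 0},
    {"dp": [0, 0, 0], "twist": 0},
  ],
)

```text
clock: 8.05
eef_pos: [464.9, 150.3, 93.3]
eef_rot: [-1.565, 0.003, 1.465]
wrist_force: [-1.3, -0.7, -1.4]
width: 59.8
```

>>> apply_moves(
  steps=[
    {"dp": [0, -0.005, -0.04], "twist": 0},
    {"dp": [0, 0, -0.035], "twist": 0},
    {"dp": [0, 0, -0.012], "twist": 0},
    {"dp": [0.01, -0.001, 0], "twist": 0},
    {"dp": [0.01, -0.001, 0], "twist": 0},
    {"dp": [0.01, -0.001, 0], "twist": 0},
    {"dp": [0.01, -0.001, 0], "twist": 0},
    {"dp": [0.01, -0.001, 0], "twist": 0},
  ],
)

```text
clock: 8.85
eef_pos: [518.9, 139.4, 10.9]
eef_rot: [-1.572, -0.001, 1.461]
wrist_force: [-2.4, 0.1, 1.9]
width: 59.5
```

>>> apply_moves(
  steps=[
    {"dp": [0.012, -0.001, 0], "twist": 0},
    {"dp": [0.012, -0.001, 0], "twist": 0},
    {"dp": [0.012, -0.001, 0], "twist": 0},
    {"dp": [0.012, -0.001, 0], "twist": 0},
    {"dp": [0.012, -0.001, 0], "twist": 0},
    {"dp": [0.012, -0.001, 0], "twist": 0},
    {"dp": [0.012, -0.001, 0], "twist": 0},
    {"dp": [0.012, -0.001, 0], "twist": 0},
  ],
)

```text
clock: 9.65
eef_pos: [614.6, 131.0, 10.1]
eef_rot: [-1.571, 0.0, 1.461]
wrist_force: [-2.4, 0.5, 1.4]
width: 60.4
```

>>> apply_moves(
  steps=[
    {"dp": [0.01, -0.001, 0], "twist": 0},
    {"dp": [0.01, -0.001, 0], "twist": 0},
    {"dp": [0.01, -0.001, 0], "twist": 0},
    {"dp": [0.01, 0, 0], "twist": 0},
    {"dp": [0.008, 0, 0], "twist": 0},
    {"dp": [0.008, 0, 0], "twist": 0},
    {"dp": [0, 0, 0], "twist": 0},
  ],
)

```text
clock: 10.35
eef_pos: [670.3, 128.2, 9.7]
eef_rot: [-1.571, 0.0, 1.461]
wrist_force: [0.5, -0.4, 0.8]
width: 59.9
```

>>> apply_moves(
  steps=[
    {"dp": [-0.03, 0, 0.01], "twist": 0},
    {"dp": [-0.04, 0, 0.03], "twist": 0},
    {"dp": [-0.04, 0, 0.04], "twist": 0},
    {"dp": [-0.03, -0.03, 0.04], "twist": 0},
    {"dp": [-0.03, -0.04, 0.04], "twist": 0},
    {"dp": [-0.03, -0.04, 0.04], "twist": 0},
    {"dp": [-0.02, -0.04, 0], "twist": 0},
    {"dp": [0, -0.04, 0], "twist": -2.1},
  ],
)

```text
clock: 11.15
eef_pos: [470.6, -40.5, 184.6]
eef_rot: [-1.576, -0.003, 1.427]
wrist_force: [0.7, -0.4, -0.0]
width: 59.7
```

```bash
cat > m.py <<'E'
from h import *
save("top","t3.png"); save("side","s3.png")
for z0 in (97,):
    ms={n:max([d for d in trace(n,"lid_center")],key=lambda d:d["pixels"].sum())["pixels"] for n in C}
    for k in(["top"],["side"],["top","side"]):
        print(k,fit({n:ms[n] for n in k},LID,[509,367,97,-.147],(1,1,0,1)))
    print(fit(ms,LID,[509,367,97,-.147]))
for l in("lid_tab","lid_far_edge","lid_center","box_far_rim"):
    a=landmark_of("side",l);b=landmark_of("top",l)
    if a and b: print(l,tri(a[0]["point"],b[0]["point"]),a[0]["conf"],b[0]["conf"])
ms={n:trace(n,"tray")[0]["pixels"] for n in C}
print("tray",fit(ms,[boxpts(220,250,60)],[540,-370,30,-.12],(1,1,0,1)))
a=cv2.imread("pics/t3.png")[40:300,40:560]; b=cv2.imread("pics/s3.png")[130:400,140:440]
cv2.imwrite("pics/c3.png",np.hstack([cv2.resize(a,(480,240)),cv2.resize(b,(267,240))]))
print(manip.get_state()["eef_pos"])
E
python3 m.py
```

```text
['top'] (array([ 5.08740144e+02,  3.71705062e+02,  9.70000000e+01, -1.48047411e-01]), np.float64(0.23011473507799407))
['side'] (array([ 5.10498653e+02,  3.66150474e+02,  9.70000000e+01, -1.48795875e-01]), np.float64(0.03417952546872405))
['top', 'side'] (array([ 5.09370545e+02,  3.68356532e+02,  9.70000000e+01, -1.55768803e-01]), np.float64(0.28501030342204514))
(array([ 5.09065779e+02,  3.66729673e+02,  9.76627027e+01, -1.46095697e-01]), np.float64(0.2795522453717021))
lid_tab (array([380.52915772, 389.97745604, 101.17274903]), np.float64(0.8745878243473845)) 0.88 0.71
lid_far_edge (array([618.59323653, 353.96560188,  85.42735876]), np.float64(3.727456529860397)) 0.63 0.77
lid_center (array([510.53202258, 366.78229446,  91.45672829]), np.float64(0.7201343496935468)) 0.8 0.56
tray (array([ 5.44087834e+02, -3.75670396e+02,  3.00000000e+01, -1.18956476e-01]), np.float64(0.22507455018033085))
[471.63844547 -39.5215093  181.98314755]
```

View pics/t3.png

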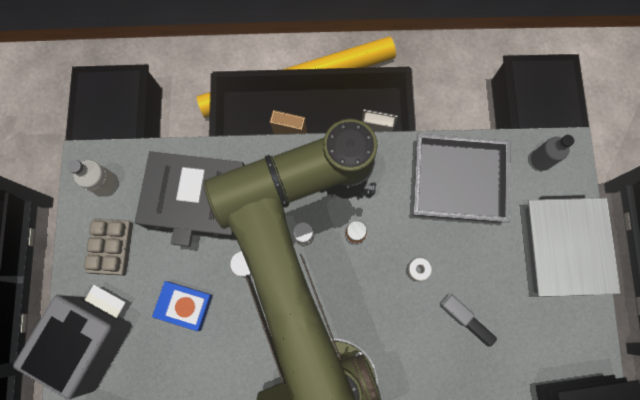

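Both packs are in the tote at (288,121) and (380,119). The lid fits at (509.5, 367, 97) with yaw -0.148 in both views, so the tab is at (390, 385). Moving there.

>>> apply_moves(
  jaw=0.6,
  steps=[
    {"dp": [-0.008, 0.042, 0], "twist": 0},
    {"dp": [-0.008, 0.042, 0], "twist": 0},
    {"dp": [-0.008, 0.042, 0], "twist": 0},
    {"dp": [-0.008, 0.042, 0], "twist": 0},
    {"dp": [-0.008, 0.042, 0], "twist": 0},
    {"dp": [-0.008, 0.042, 0], "twist": 0},
    {"dp": [-0.008, 0.042, 0], "twist": 0},
    {"dp": [-0.008, 0.042, 0], "twist": 0},
  ],
)

```text
clock: 12.65
eef_pos: [406.8, 298.1, 182.3]
eef_rot: [-1.571, -0.001, 1.426]
wrist_force: [1.2, -0.3, 0.4]
width: 68.2
```

>>> apply_moves(
  steps=[
    {"dp": [-0.008, 0.042, 0], "twist": 0},
    {"dp": [-0.008, 0.042, 0], "twist": 0},
    {"dp": [0, 0.005, -0.02], "twist": 0},
    {"dp": [0, 0, -0.02], "twist": 0},
    {"dp": [0, 0, 0], "twist": 0},
    {"dp": [0, 0, 0], "twist": 0},
  ],
)

```text
clock: 13.25
eef_pos: [391.7, 385.0, 142.5]
eef_rot: [-1.571, 0.001, 1.425]
wrist_force: [0.3, 0.0, 0.7]
width: 68.4
```

```bash
python3 - <<'E'
from h import *
im=save("side","s4.png"); s=manip.get_state(); print(s["eef_pos"],s["eef_rot"],s["width"])
cv2.imwrite("pics/c4.png",cv2.resize(im[150:350,180:400,::-1],(660,600),interpolation=cv2.INTER_CUBIC))
E
```

```text
[392.04588607 385.22641328 143.36616596] [-1.57189987e+00 -1.01075996e-03  1.42488817e+00] 68.21915663112743
```

View pics/c4.png

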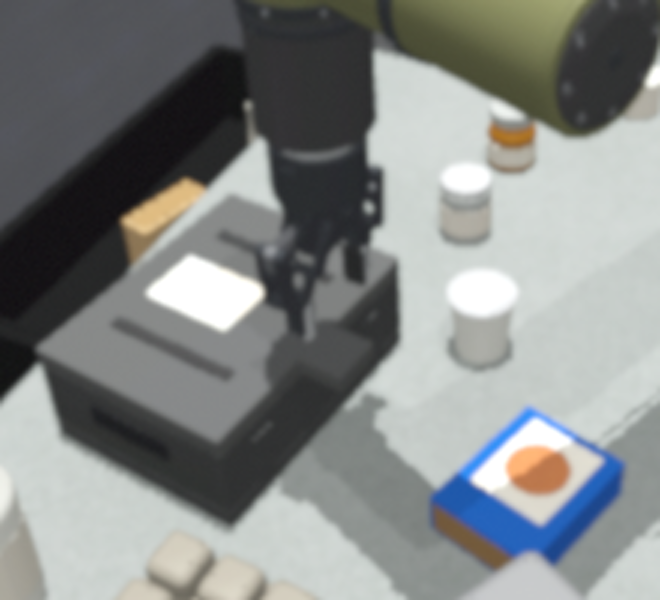

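The fingers straddle the tab. I'll descend and close gently.

>>> apply_moves(
  steps=[
    {"dp": [-0.003, 0, -0.03], "twist": 0},
    {"dp": [0, 0, -0.025], "twist": 0},
    {"dp": [0, 0, -0.012], "twist": 0},
    {"dp": [0, 0, 0], "twist": 0},
    {"dp": [0, 0, 0], "twist": 0},
  ],
)

```text
clock: 13.8
eef_pos: [389.3, 385.6, 76.9]
eef_rot: [-1.572, -0.002, 1.425]
wrist_force: [-0.0, 1.4, 0.7]
width: 68.2
```

>>> apply_moves(
  jaw=0.14,
  steps=[
    {"dp": [0, 0, 0], "twist": 0},
    {"dp": [0, 0, 0], "twist": 0},
    {"dp": [0, 0, 0], "twist": 0},
    {"dp": [0, 0, 0], "twist": 0},
    {"dp": [0, 0, 0], "twist": 0},
  ],
)

```text
clock: 14.3
eef_pos: [389.3, 386.1, 77.2]
eef_rot: [-1.573, -0.003, 1.425]
wrist_force: [-0.6, -0.0, 4.8]
width: 49.4
```

```bash
python3 - <<'E'
from h import *
for i in range(3):
    optics.read_camera("side"); s=manip.get_state(); print(s["eef_pos"].round(1),s["wrist_force"].round(2),s["moment"].round(3),s["width"])
E
```

```text
[389.3 386.1  77.2] [-0.5  -0.33  6.17] [ 0.019  0.278 -0.053] 49.17154702490743
[389.3 386.   77.2] [-0.5   0.31  6.8 ] [ 0.047  0.335 -0.092] 49.417956737440925
[389.3 386.1  77.2] [-1.21  0.66  6.35] [ 0.042  0.301 -0.076] 49.463779330425496
```

>>> apply_moves(
  steps=[
    {"dp": [0, 0, 0.005], "twist": 0},
    {"dp": [0, 0, 0.005], "twist": 0},
    {"dp": [0.001, 0, 0.005], "twist": 0},
    {"dp": [0.001, 0, 0.005], "twist": 0},
    {"dp": [0, 0, 0], "twist": 0},
  ],
)

```text
clock: 14.95
eef_pos: [390.9, 385.4, 96.0]
eef_rot: [-1.571, -0.001, 1.425]
wrist_force: [-0.3, 0.2, -1.5]
width: 49.2
```

```bash
cat >> h.py <<'E'
def st():
    s=manip.get_state(); print(s["clock"],s["eef_pos"].round(1),s["wrist_force"].round(2),s["moment"].round(3),round(s["width"],1))
def rotY(parts,a):  # tip by a: far edge (100,-9) fixed
    out=[]
    for P in parts:
        Q=P-[100,0,-9]; c,s=np.cos(a),np.sin(a)
        out.append(np.stack([Q[:,0]*c+Q[:,2]*s,Q[:,1],-Q[:,0]*s+Q[:,2]*c],1)+[100,0,-9])
    return out
def fitlid(n,p0,a0,free=(0,0,1,0,1)):
    optics.read_camera(n); m=max(trace(n,"lid_center"),key=lambda d:d["pixels"].sum())["pixels"]
    free=np.array(free,bool); q0=np.array([*p0,a0],float); sc=np.array([10,10,10,.1,.15])
    def full(v): q=q0.copy(); q[free]+=v*sc[free]; return q
    def cost(v):
        q=full(v); s=sil(n,rotY(LID,q[4]),q[:4]); return 1-(s&m).sum()/(s|m).sum()
    k=free.sum(); r=minimize(cost,np.zeros(k),method="Nelder-Mead",options=dict(initial_simplex=np.vstack([np.zeros(k),np.eye(k)])-.3,maxiter=300))
    print("lid fit",n,full(r.x).round(3),"cost",round(r.fun,3)); return full(r.x)
E
python3 - <<'E'
from h import *
st(); fitlid("side",[509.5,367,97,-.148],.05); fitlid("side",[509.5,367,97,-.148],.05,(0,0,0,0,1));fitlid("side",[509.5,367,107,-.148],0,(0,0,1,0,0)); st()
E
```

```text
14.95 [390.9 385.4  96. ] [-0.32  0.18 -1.46] [ 0.068  0.201 -0.018] 49.2
lid fit side [ 5.09500e+02  3.67000e+02  1.12799e+02 -1.48000e-01  4.10000e-02] cost 0.243
lid fit side [ 5.095e+02  3.670e+02  9.700e+01 -1.480e-01  1.030e-01] cost 0.303
lid fit side [ 5.09500e+02  3.67000e+02  1.14938e+02 -1.48000e-01  0.00000e+00] cost 0.263
15.25 [390.5 385.   94.7] [ 0.18  0.37 -2.5 ] [0.013 0.179 0.   ] 49.5
```

Force (about -2 N) and moment (0.19 N·m) say the lid came up level, because the grip resists turning. I'll set it back down and re-grip more lightly so that it can pivot.

>>> apply_moves(
  steps=[
    {"dp": [-0.001, 0, -0.005], "twist": 0},
    {"dp": [-0.001, 0, -0.005], "twist": 0},
    {"dp": [0, 0, -0.005], "twist": 0},
    {"dp": [0, 0, -0.003], "twist": 0},
    {"dp": [0, 0, 0], "twist": 0},
  ],
)

```text
clock: 15.75
eef_pos: [388.8, 385.4, 77.4]
eef_rot: [-1.571, -0.001, 1.425]
wrist_force: [-0.1, 1.3, -0.1]
width: 49.2
```

>>> apply_moves(
  jaw=0.3,
  steps=[
    {"dp": [0, 0, 0], "twist": 0},
    {"dp": [0, 0, 0], "twist": 0},
    {"dp": [0, 0, 0], "twist": 0},
  ],
)

```text
clock: 16.05
eef_pos: [388.7, 385.2, 77.2]
eef_rot: [-1.571, -0.0, 1.425]
wrist_force: [0.6, -0.2, -0.6]
width: 55.6
```

```bash
python3 - <<'E'
from h import *
st(); fitlid("side",[509.5,367,97,-.148],0,(1,1,0,1,0)); fitlid("side",[509.5,367,97,-.148],0,(0,0,1,0,1)); st()
im=optics.read_camera("side"); cv2.imwrite("pics/c5.png",cv2.resize(im[200:340,180:340,::-1],(640,560),interpolation=cv2.INTER_CUBIC))
E
```

```text
16.05 [388.7 385.2  77.2] [ 0.59 -0.17 -0.6 ] [-0.003 -0.055  0.026] 55.6
lid fit side [ 5.10387e+02  3.66088e+02  9.70000e+01 -1.24000e-01  0.00000e+00] cost 0.257
lid fit side [ 5.095e+02  3.670e+02  9.181e+01 -1.480e-01  3.700e-02] cost 0.248
16.25 [388.6 385.1  77.1] [-0.94  0.32 -1.07] [0.007 0.069 0.046] 55.6
```

View pics/c5.png

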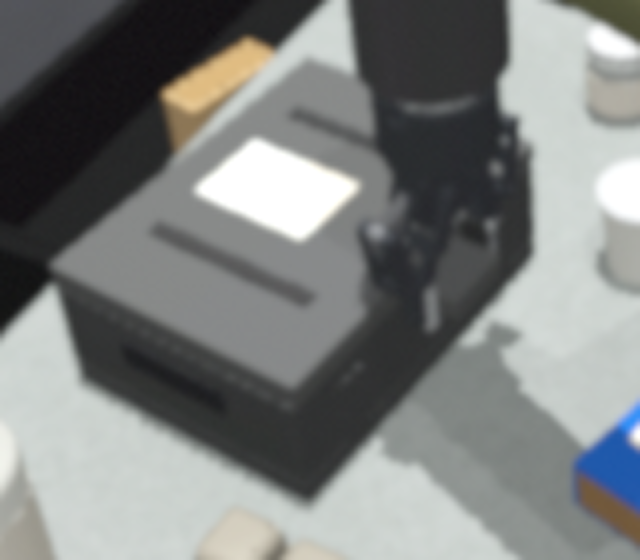

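>>> apply_moves(
  jaw=0.17,
  steps=[
    {"dp": [0, 0, 0], "twist": 0},
    {"dp": [0, 0, 0], "twist": 0},
    {"dp": [0, 0, 0], "twist": 0},
    {"dp": [0, 0, 0], "twist": 0},
  ],
)

```text
clock: 16.7
eef_pos: [388.6, 385.2, 77.1]
eef_rot: [-1.571, -0.0, 1.425]
wrist_force: [0.6, 0.9, -0.2]
width: 50.4
```

>>> apply_moves(
  jaw=0.165,
  steps=[
    {"dp": [0, 0, 0], "twist": 0},
    {"dp": [0, 0, 0], "twist": 0},
    {"dp": [0, 0, 0], "twist": 0},
  ],
)

```text
clock: 17.0
eef_pos: [388.6, 385.2, 77.2]
eef_rot: [-1.571, -0.0, 1.425]
wrist_force: [0.5, 0.7, 1.2]
width: 49.9
```

```bash
python3 - <<'E'
from h import *
for i in range(4): st(); optics.read_camera("top")
E
```

```text
17.0 [388.6 385.2  77.2] [0.53 0.71 1.15] [ 0.304 -0.021  0.112] 49.9
17.05 [388.6 385.2  77.2] [-0.26  1.31  0.28] [ 0.33  -0.028  0.159] 49.9
17.1 [388.6 385.2  77.2] [0.42 1.31 0.31] [ 0.308 -0.045  0.119] 49.8
17.15 [388.6 385.2  77.2] [0.36 1.29 0.9 ] [ 0.258 -0.059  0.16 ] 50.1
```

>>> apply_moves(
  steps=[
    {"dp": [0, 0, 0.002], "twist": 0},
    {"dp": [0, 0, 0.002], "twist": 0},
    {"dp": [0, 0, 0.002], "twist": 0},
    {"dp": [0, 0, 0.002], "twist": 0},
    {"dp": [0, 0, 0], "twist": 0},
  ],
)

```text
clock: 17.7
eef_pos: [388.6, 385.1, 85.4]
eef_rot: [-1.571, -0.0, 1.425]
wrist_force: [0.6, 0.1, -0.8]
width: 49.9
```

```bash
cat >> h.py <<'E'
def avg(k=6):
    S=[]
    for i in range(k): optics.read_camera("side"); s=manip.get_state(); S.append(np.r_[s["eef_pos"],s["wrist_force"],s["moment"]*100,s["width"]])
    print("avg pos,F,M*100,w",np.mean(S,0).round(1))
E
python3 - <<'E'
from h import *
avg()
E
```

```text
avg pos,F,M*100,w [ 3.886e+02  3.851e+02  8.510e+01  1.000e-01 -1.000e-01 -8.000e-01
 -3.600e+00  1.000e+00 -1.600e+00  4.990e+01]
```

Fz of -0.8 N with almost no moment is what tipping on the far edge should give. Continuing along the arc.

>>> apply_moves(
  steps=[
    {"dp": [0, 0, 0.005], "twist": 0},
    {"dp": [0.001, 0, 0.005], "twist": 0},
    {"dp": [0.001, 0, 0.005], "twist": 0},
    {"dp": [0.001, 0, 0.005], "twist": 0},
    {"dp": [0.001, 0, 0.005], "twist": 0},
    {"dp": [0.001, -0.001, 0.005], "twist": 0},
    {"dp": [0, 0, 0], "twist": 0},
  ],
)

```text
clock: 18.7
eef_pos: [394.0, 384.4, 116.2]
eef_rot: [-1.572, -0.001, 1.425]
wrist_force: [-0.3, 0.7, -0.6]
width: 49.5
```

```bash
python3 - <<'E'
from h import *
avg()
im=optics.read_camera("side"); cv2.imwrite("pics/c6.png",cv2.resize(im[180:340,180:340,::-1],(560,560),interpolation=cv2.INTER_CUBIC))
E
```

```text
avg pos,F,M*100,w [ 3.937e+02  3.842e+02  1.152e+02  2.000e-01 -1.000e-01 -6.000e-01
  1.500e+01 -2.160e+01  7.000e+00  4.990e+01]
```

View pics/c6.png

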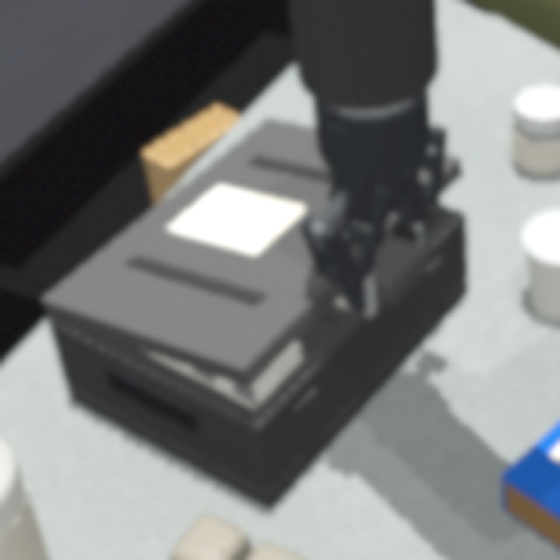

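The lid is tipping, with the near edge up, a white brick visible at (275,370) in the crop, and the far edge still on the rim. I'll continue to about 30°.

>>> apply_moves(
  steps=[
    {"dp": [0.0015, 0, 0.006], "twist": 0},
    {"dp": [0.0015, 0, 0.006], "twist": 0},
    {"dp": [0.002, -0.001, 0.006], "twist": 0},
    {"dp": [0.002, 0, 0.006], "twist": 0},
    {"dp": [0.002, -0.001, 0.006], "twist": 0},
    {"dp": [0.0025, 0, 0.006], "twist": 0},
    {"dp": [0.0025, 0, 0.006], "twist": 0},
  ],
)

```text
clock: 19.75
eef_pos: [407.8, 382.0, 157.6]
eef_rot: [-1.571, -0.0, 1.425]
wrist_force: [0.5, -0.7, -2.1]
width: 49.7
```

>>> apply_moves(
  steps=[
    {"dp": [0.003, -0.001, 0.006], "twist": 0},
    {"dp": [0.003, 0, 0.006], "twist": 0},
    {"dp": [0.003, -0.001, 0.006], "twist": 0},
    {"dp": [0.003, 0, 0.006], "twist": 0},
    {"dp": [0.003, -0.001, 0.005], "twist": 0},
    {"dp": [0, 0, 0], "twist": 0},
  ],
)

```text
clock: 20.35
eef_pos: [423.2, 379.2, 187.0]
eef_rot: [-1.572, -0.001, 1.425]
wrist_force: [-0.2, 0.0, -0.1]
width: 50.0
```

```bash
python3 - <<'E'
from h import *
avg()
im=optics.read_camera("side"); cv2.imwrite("pics/c7.png",cv2.resize(im[180:340,180:340,::-1],(560,560),interpolation=cv2.INTER_CUBIC))
E
```

```text
avg pos,F,M*100,w [ 4.226e+02  3.792e+02  1.862e+02 -4.000e-01  2.000e-01  0.000e+00
  1.180e+01  5.000e+00 -4.000e-01  4.990e+01]
```

View pics/c7.png

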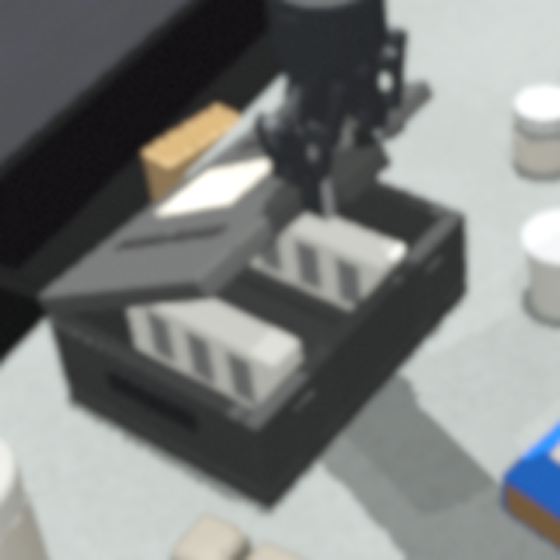

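The far edge rests on the rim at about 30°. Two bricks show, in the outer slots, and the middle slot looks empty. I'll tighten the grip and lift away.

>>> apply_moves(
  jaw=-0.3,
  steps=[
    {"dp": [0, 0, 0], "twist": 0},
    {"dp": [0, 0, 0], "twist": 0},
    {"dp": [0, 0, 0], "twist": 0},
    {"dp": [0, 0, 0], "twist": 0},
    {"dp": [0, 0, 0], "twist": 0},
  ],
)

```text
clock: 21.2
eef_pos: [422.6, 379.2, 186.2]
eef_rot: [-1.571, -0.0, 1.425]
wrist_force: [-0.2, 0.6, 0.9]
width: 49.0
```

>>> apply_moves(
  steps=[
    {"dp": [0, 0, 0.005], "twist": 0},
    {"dp": [0, 0, 0.01], "twist": 0},
    {"dp": [0, 0, 0.01], "twist": 0},
    {"dp": [0, 0, 0.01], "twist": 0},
    {"dp": [0, 0, 0], "twist": 0},
  ],
)

```text
clock: 21.7
eef_pos: [423.2, 379.6, 223.6]
eef_rot: [-1.573, -0.003, 1.425]
wrist_force: [-0.1, -0.1, -2.0]
width: 48.8
```

```bash
python3 - <<'E'
from h import *
avg()
E
```

```text
avg pos,F,M*100,w [ 4.225e+02  3.792e+02  2.210e+02 -1.000e-01 -3.000e-01 -2.200e+00
  5.300e+00  1.910e+01  5.000e-01  4.920e+01]
```

>>> apply_moves(
  steps=[
    {"dp": [0, 0, 0.015], "twist": 0},
    {"dp": [0, 0, 0.015], "twist": 0},
    {"dp": [0, 0, 0.015], "twist": 0},
    {"dp": [0, 0, 0.005], "twist": 0},
    {"dp": [0, 0, 0], "twist": 0},
  ],
)

```text
clock: 22.5
eef_pos: [422.9, 379.5, 272.9]
eef_rot: [-1.572, -0.003, 1.425]
wrist_force: [-0.6, 0.0, -2.1]
width: 48.9
```

```bash
cat >> h.py <<'E'
def cylp(r,h): 
    t=np.linspace(0,2*np.pi,24); return [np.array([[r*np.cos(a),r*np.sin(a),z] for a in t for z in(-h/2,h/2)])]
def cyl(l,r,h,n="top"):
    for d in trace(n,l)[:2]:
        c=atz(n,d["point"],h/2); print(l,n,fit({n:d["pixels"]},cylp(r,h),[c[0],c[1],h/2,0],(1,1,0,0)),round(d["conf"],2))
E
python3 - <<'E'
from h import *
st()
for n in C:
    optics.read_camera(n)
    for l,r,h in(("sauce_jar",29,75),("soup_can",28,70),("yoghurt_pot",30.5,67)): cyl(l,r,h,n)
fitlid("side",[509.5,367,185,-.148],.5,(1,1,1,1,1))
E
```

```text
22.5 [422.9 379.5 272.9] [-0.58  0.03 -2.06] [ 0.079  0.199 -0.006] 48.9
sauce_jar side (array([399.98844924, -80.3335978 ,  37.5       ,   0.        ]), np.float64(0.10109890109890107)) 0.91
soup_can side (array([402.24537515,  62.85523402,  35.        ,   0.        ]), np.float64(0.10897435897435892)) 0.98
yoghurt_pot side (array([320.51871487, 223.93084157,  33.5       ,   0.        ]), np.float64(0.12746585735963578)) 0.75
yoghurt_pot side (array([704.66148669, 213.10360171,  33.5       ,   0.        ]), np.float64(0.7436994769377081)) 0.58
sauce_jar top (array([395.7711849 , -70.36664654,  37.5       ,   0.        ]), np.float64(0.20171673819742486)) 0.69
sauce_jar top (array([719.6962092 , 127.75616248,  37.5       ,   0.        ]), np.float64(0.43494423791821557)) 0.46
soup_can top (array([400.50743868,  72.1951717 ,  35.        ,   0.        ]), np.float64(0.12873563218390804)) 0.59
yoghurt_pot top (array([321.34959641, 233.50311103,  33.5       ,   0.        ]), np.float64(0.11904761904761907)) 0.85
lid fit side [ 5.05803e+02  3.69300e+02  1.80786e+02 -1.75000e-01  5.39000e-01] cost 0.257
```

>>> apply_moves(
  steps=[
    {"dp": [0.006, -0.02, 0], "twist": 0},
    {"dp": [0.007, -0.034, 0], "twist": 1.2},
    {"dp": [0.008, -0.036, 0], "twist": 1.2},
    {"dp": [0.008, -0.036, 0], "twist": 1.2},
    {"dp": [0.008, -0.036, 0], "twist": 1.2},
    {"dp": [0.008, -0.036, 0], "twist": 1.2},
    {"dp": [0.008, -0.036, 0], "twist": 1.2},
    {"dp": [0.008, -0.036, 0], "twist": 1.2},
  ],
)

```text
clock: 23.8
eef_pos: [483.5, 106.9, 271.4]
eef_rot: [-1.571, -0.0, 1.572]
wrist_force: [0.8, 0.4, -1.9]
width: 49.6
```

>>> apply_moves(
  steps=[
    {"dp": [0.008, -0.036, -0.01], "twist": 0},
    {"dp": [0.006, -0.035, -0.02], "twist": 0},
    {"dp": [0.0045, -0.025, -0.02], "twist": 0},
    {"dp": [0, -0.015, -0.02], "twist": 0},
    {"dp": [0, 0, -0.02], "twist": 0},
    {"dp": [0, 0, 0], "twist": 0},
    {"dp": [0, 0, 0], "twist": 0},
  ],
)

```text
clock: 24.5
eef_pos: [502.0, -2.4, 181.8]
eef_rot: [-1.571, 0.001, 1.571]
wrist_force: [-0.0, -1.0, -0.0]
width: 48.9
```

```bash
python3 - <<'E'
from h import *
avg(2)
im=optics.read_camera("side"); cv2.imwrite("pics/c8.png",cv2.resize(im[100:260,180:400,::-1],(770,560),interpolation=cv2.INTER_CUBIC))
E
```

```text
avg pos,F,M*100,w [ 5.025e+02 -1.900e+00  1.827e+02 -2.000e-01  4.000e-01 -1.900e+00
  3.000e-01  1.890e+01  2.600e+00  4.890e+01]
```

View pics/c8.png

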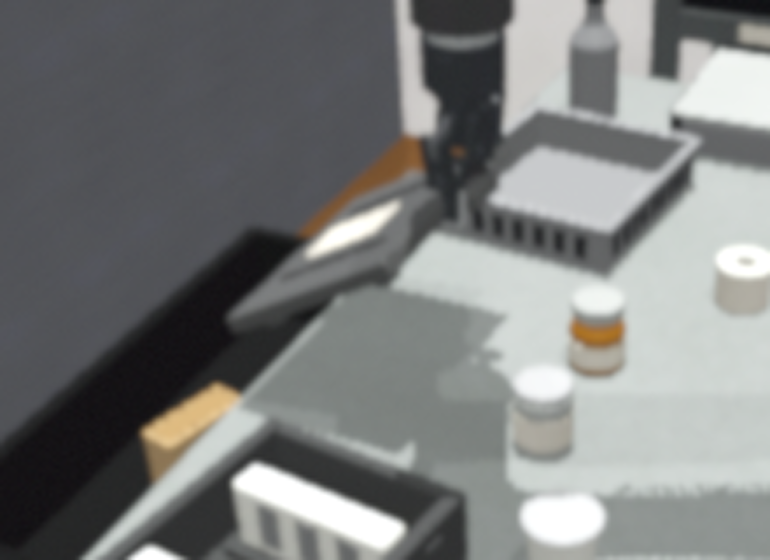

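>>> apply_moves(
  steps=[
    {"dp": [0, 0, -0.02], "twist": 0},
    {"dp": [0, 0, -0.02], "twist": 0},
    {"dp": [0, 0, -0.02], "twist": 0},
    {"dp": [0, 0, -0.008], "twist": 0},
    {"dp": [0, 0, -0.002], "twist": 0},
    {"dp": [0, 0, 0], "twist": 0},
  ],
)

```text
clock: 25.25
eef_pos: [502.6, -1.7, 112.2]
eef_rot: [-1.572, -0.0, 1.572]
wrist_force: [-0.7, 0.2, -0.8]
width: 49.2
```

>>> apply_moves(
  steps=[
    {"dp": [0, 0, -0.004], "twist": 0},
    {"dp": [0, 0, -0.004], "twist": 0},
    {"dp": [0, 0, 0], "twist": 0},
    {"dp": [0, 0, 0], "twist": 0},
  ],
)

```text
clock: 25.65
eef_pos: [502.1, -1.9, 103.2]
eef_rot: [-1.571, -0.0, 1.572]
wrist_force: [0.4, 0.3, -1.8]
width: 48.8
```

```bash
python3 - <<'E'
from h import *
avg(4)
E
```

```text
avg pos,F,M*100,w [ 5.022e+02 -1.900e+00  1.033e+02  0.000e+00  2.000e-01 -1.600e+00
  1.000e-01  1.650e+01 -2.000e+00  4.910e+01]
```

>>> apply_moves(
  steps=[
    {"dp": [0, 0, -0.005], "twist": 0},
    {"dp": [-0.005, 0, -0.007], "twist": 0},
    {"dp": [-0.005, 0, -0.0075], "twist": 0},
    {"dp": [-0.004, 0, -0.0075], "twist": 0},
    {"dp": [-0.004, 0, -0.008], "twist": 0},
    {"dp": [0, 0, 0], "twist": 0},
  ],
)

```text
clock: 26.45
eef_pos: [482.8, -1.9, 66.6]
eef_rot: [-1.569, -0.0, 1.572]
wrist_force: [-0.2, 0.6, 0.2]
width: 48.8
```

```bash
python3 - <<'E'
from h import *
avg(3); fitlid("side",[586,-2,40,0],.35,(1,1,1,1,1))
E
```

```text
avg pos,F,M*100,w [ 4.833e+02 -1.900e+00  6.740e+01 -8.000e-01  0.000e+00  4.000e-01
  2.100e+01  2.530e+01  6.200e+00  4.920e+01]
lid fit side [5.77394e+02 1.11560e+01 2.75220e+01 1.40000e-02 3.67000e-01] cost 0.195
```

>>> apply_moves(
  steps=[
    {"dp": [-0.0035, 0, -0.008], "twist": 0},
    {"dp": [-0.0035, 0, -0.008], "twist": 0},
    {"dp": [-0.003, 0, -0.008], "twist": 0},
    {"dp": [-0.0025, 0, -0.0085], "twist": 0},
    {"dp": [-0.002, 0, -0.0085], "twist": 0},
    {"dp": [0, 0, 0], "twist": 0},
  ],
)

```text
clock: 27.3
eef_pos: [468.6, -2.0, 25.5]
eef_rot: [-1.569, 0.0, 1.572]
wrist_force: [-1.1, -0.0, 2.5]
width: 49.0
```

```bash
python3 - <<'E'
from h import *
avg(3); fitlid("side",[586,-2,25,0],.1,(1,1,1,1,1))
im=optics.read_camera("side"); cv2.imwrite("pics/c9.png",cv2.resize(im[100:260,180:400,::-1],(770,560),interpolation=cv2.INTER_CUBIC))
E
```

```text
avg pos,F,M*100,w [ 4.689e+02 -1.900e+00  2.640e+01 -2.000e+00 -2.000e-01  1.100e+00
  8.600e+00  2.150e+01  6.700e+00  4.910e+01]
lid fit side [ 5.84616e+02 -6.31400e+00  1.71210e+01 -2.30000e-02  1.51000e-01] cost 0.196
```

View pics/c9.png

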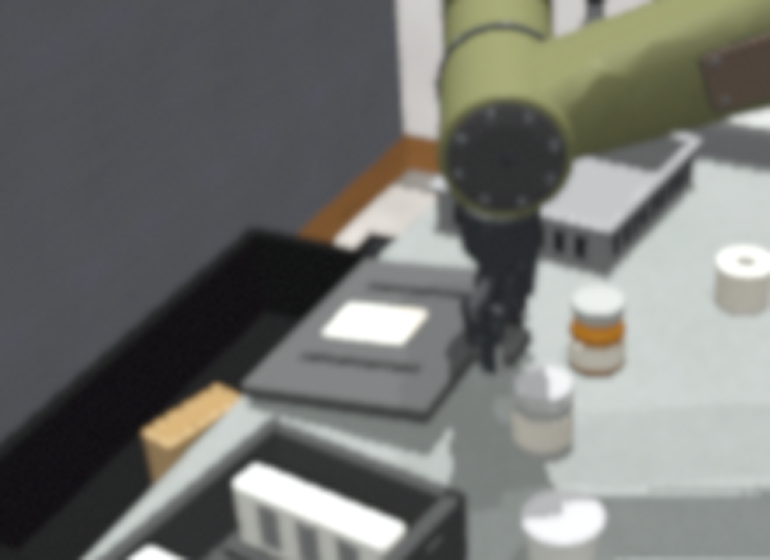

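>>> apply_moves(
  steps=[
    {"dp": [-0.0015, 0, -0.008], "twist": 0},
    {"dp": [-0.001, 0, -0.008], "twist": 0},
    {"dp": [0, 0, -0.006], "twist": 0},
    {"dp": [0, 0, 0], "twist": 0},
  ],
)

```text
clock: 28.0
eef_pos: [466.6, -1.9, 3.9]
eef_rot: [-1.57, 0.0, 1.571]
wrist_force: [-1.0, 0.3, 0.7]
width: 49.1
```

>>> apply_moves(
  jaw=0.3,
  steps=[
    {"dp": [0, 0, 0], "twist": 0},
    {"dp": [0, 0, 0], "twist": 0},
    {"dp": [0, 0, 0], "twist": 0},
  ],
)

```text
clock: 28.3
eef_pos: [467.1, -1.9, 5.1]
eef_rot: [-1.571, -0.0, 1.572]
wrist_force: [0.0, 0.6, 0.3]
width: 55.5
```

```bash
python3 - <<'E'
from h import *
avg(2); fitlid("side",[586,-2,21,0],0,(1,1,1,1,1))
E
```

```text
avg pos,F,M*100,w [ 4.671e+02 -1.800e+00  5.100e+00  1.000e-01  1.000e-01  0.000e+00
 -4.000e-01  2.400e+00 -1.800e+00  5.570e+01]
lid fit side [ 5.89734e+02 -1.00480e+01  1.63350e+01 -2.90000e-02  2.90000e-02] cost 0.173
```

>>> apply_moves(
  jaw=0.5,
  steps=[
    {"dp": [0, 0, 0], "twist": 0},
    {"dp": [0, 0, 0.02], "twist": 0},
    {"dp": [0, 0, 0.04], "twist": 0},
    {"dp": [0, 0, 0.045], "twist": 0},
    {"dp": [0, 0, 0.045], "twist": 0},
    {"dp": [0, 0, 0.045], "twist": 0},
    {"dp": [-0.01, -0.045, 0], "twist": -8},
    {"dp": [-0.01, -0.045, 0], "twist": -0.5},
  ],
)

```text
clock: 29.3
eef_pos: [447.5, -91.9, 201.8]
eef_rot: [-1.574, -0.001, 1.423]
wrist_force: [0.7, 0.3, -0.7]
width: 64.2
```

```bash
python3 - <<'E'
from h import *
st()
save("top","t4.png"); save("side","s5.png")
R={}
for l in("brick1_center",):
    for n in C:
        for d in trace(n,l):
            x=atz(n,d["point"],52.5)[:2]; v=x-[509.5,367]; c,s=.989,-.1475
            print(l,n,np.round(d["point"]),round(d["conf"],2),d["pixels"].sum(),x.round(),"in box",round(v[0]*c+v[1]*s),round(-v[0]*s+v[1]*c), fit({n:d["pixels"]},[boxpts(150,30,65)],[*x,52.5,-.148],(1,1,0,1)))
        for d in landmark_of(n,l): print("lm",n,np.round(d["point"],1),round(d["conf"],2),atz(n,d["point"],52.5).round())
E
```

```text
29.3 [447.5 -91.9 201.8] [ 0.66  0.33 -0.66] [ 0.002 -0.144 -0.002] 64.2
brick1_center side [267. 250.] 0.7 998 [511. 305.] in box 11 -61 (array([ 5.04192128e+02,  3.04584012e+02,  5.25000000e+01, -1.90927042e-01]), np.float64(0.19606234618539786))
lm side [267.9 251.1] 0.64 [506. 308.  52.]
brick1_center top [216. 200.] 0.93 872 [496. 308.] in box -4 -60 (array([ 4.99402953e+02,  3.09086368e+02,  5.25000000e+01, -1.52827193e-01]), np.float64(0.12825651302605212))
lm top [200.7 201. ] 0.73 [495. 351.  52.]
lm top [217.  200.4] 0.56 [496. 306.  52.]
```

View pics/t4.png

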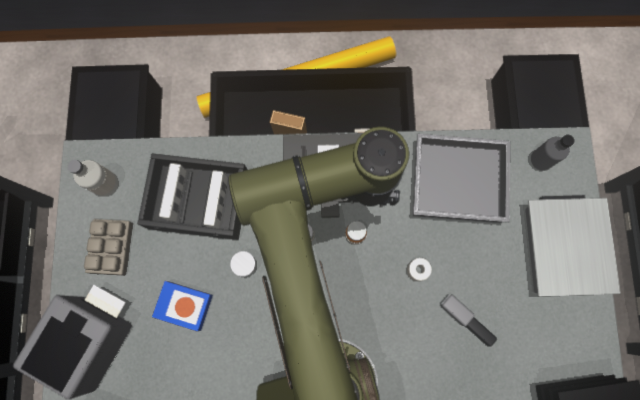

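The box shows two white bricks at (172,190) and (214,197), with the middle of the box empty. I'll measure both by whiteness, since the network reported only one.

```bash
python3 - <<'E'
from h import *
im=cv2.imread("pics/t4.png"); g=im.min(2)
roi=np.zeros_like(g); roi[155:232,142:232]=1
m=((g>150)&(roi>0)).astype(np.uint8); n,lab,stt,cen=cv2.connectedComponentsWithStats(m)
for i in range(1,n):
    if stt[i,4]>150:
        ys,xs=np.where(lab==i); (c,sz,ang)=cv2.minAreaRect(np.stack([xs,ys],1).astype(np.float32)); b=cv2.boxPoints((c,sz,ang))
        print(stt[i],np.round(c,1),np.round(sz,1),ang, "top centre",atz("top",c,85).round(1)); W=atz("top",b,85)[:,:2]; print(W.round(),)
for y in(-62,62): 
    X=place(np.array([[0,y,85]]),[509.5,367,0,-.148]); print(y,X,proj("top",X))
im=cv2.imread("pics/s5.png"); cv2.imwrite("pics/c10.png",cv2.resize(im[190:330,180:340],(640,560),interpolation=cv2.INTER_CUBIC))
E
```

```text
[159 164  21  54 586] [169.3 190.3] [10.8 54.5] 11.309932708740234 top centre [520.3 428.4  85. ]
[[451. 454.]
 [598. 431.]
 [591. 402.]
 [444. 425.]]
[204 171  19  55 580] [212.8 197.6] [10.6 54.9] 9.7824068069458 top centre [496.6 310.   85. ]
[[426. 335.]
 [575. 313.]
 [569. 285.]
 [421. 307.]]
-62 [[500.35746185 305.67778546  85.        ]] [[214.47299532 196.24051061]]
62 [[518.64253815 428.32221454  85.        ]] [[169.24093468 190.84990629]]
```

View pics/c10.png

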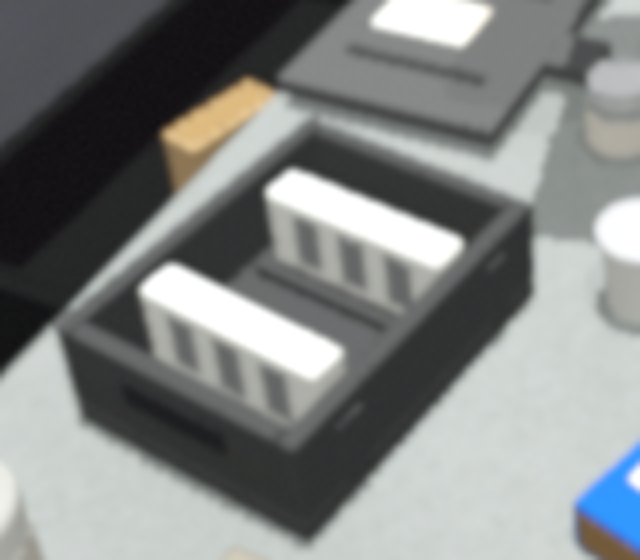

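>>> apply_moves(
  jaw=0.25,
  steps=[
    {"dp": [0.005, 0.04, 0], "twist": 0},
    {"dp": [0.005, 0.042, 0], "twist": 0},
    {"dp": [0.005, 0.042, 0], "twist": 0},
    {"dp": [0.005, 0.042, 0], "twist": 0},
    {"dp": [0.005, 0.042, 0], "twist": 0},
    {"dp": [0.005, 0.042, 0], "twist": 0},
    {"dp": [0.005, 0.042, 0], "twist": 0},
    {"dp": [0.006, 0.042, 0], "twist": 0},
  ],
)

```text
clock: 30.4
eef_pos: [487.4, 245.3, 200.0]
eef_rot: [-1.571, -0.0, 1.426]
wrist_force: [1.1, -0.9, 1.3]
width: 53.3
```

>>> apply_moves(
  steps=[
    {"dp": [0.006, 0.042, 0], "twist": 0},
    {"dp": [0.005, 0.024, -0.03], "twist": 0},
    {"dp": [0, 0, -0.04], "twist": 0},
    {"dp": [0, 0, -0.01], "twist": 0},
    {"dp": [0, 0, 0], "twist": 0},
    {"dp": [0, 0, 0], "twist": 0},
  ],
)

```text
clock: 31.0
eef_pos: [499.7, 308.5, 122.3]
eef_rot: [-1.573, -0.001, 1.424]
wrist_force: [-0.4, 0.3, 0.7]
width: 53.6
```

```bash
python3 - <<'E'
from h import *
st(); print(tri((267.9,251.1),(217,200.4)))
optics.read_camera("side"); 
for d in trace("side","brick1_center"): print(np.round(d["point"]),d["pixels"].sum(),fit({"side":d["pixels"]},[boxpts(150,30,65)],[*atz("side",d["point"],60)[:2],52.5,-.148],(1,1,0,0)))
E
```

```text
31.0 [499.7 308.5 122.3] [-0.36  0.33  0.7 ] [-0.061  0.034 -0.011] 53.6
(array([500.59095118, 307.80272915,  52.70868651]), np.float64(9.785652289191454))
[268. 248.] 982 (array([ 5.00912693e+02,  3.05292953e+02,  5.25000000e+01, -1.48000000e-01]), np.float64(0.20633631194151092))
```

>>> apply_moves(
  steps=[
    {"dp": [0, 0, -0.02], "twist": 0},
    {"dp": [0, 0, -0.02], "twist": 0},
    {"dp": [0, 0, -0.02], "twist": 0},
    {"dp": [0, 0, -0.015], "twist": 0},
    {"dp": [0, 0, -0.005], "twist": 0},
    {"dp": [0, 0, 0], "twist": 0},
  ],
)

```text
clock: 31.7
eef_pos: [499.6, 308.3, 41.0]
eef_rot: [-1.572, -0.001, 1.423]
wrist_force: [0.3, 0.7, -0.0]
width: 53.6
```

>>> apply_moves(
  jaw=-0.6,
  steps=[
    {"dp": [0, 0, 0], "twist": 0},
    {"dp": [0, 0, 0], "twist": 0},
    {"dp": [0, 0, 0], "twist": 0},
    {"dp": [0, 0, 0], "twist": 0},
    {"dp": [0, 0, 0], "twist": 0},
    {"dp": [0, 0, 0], "twist": 0},
  ],
)

```text
clock: 32.3
eef_pos: [499.7, 308.8, 41.4]
eef_rot: [-1.572, -0.002, 1.424]
wrist_force: [0.2, 0.6, 6.2]
width: 29.3
```

>>> apply_moves(
  steps=[
    {"dp": [0, 0, 0.01], "twist": 0},
    {"dp": [0, 0, 0.02], "twist": 0},
    {"dp": [0, 0, 0.03], "twist": 0},
    {"dp": [0, 0, 0.035], "twist": 0},
    {"dp": [0, 0, 0.035], "twist": 0},
    {"dp": [0, 0, 0.02], "twist": 0},
    {"dp": [0, 0, 0], "twist": 0},
  ],
)

```text
clock: 33.0
eef_pos: [499.9, 308.6, 193.7]
eef_rot: [-1.574, -0.004, 1.423]
wrist_force: [0.1, 0.3, -2.3]
width: 29.5
```

>>> apply_moves(
  steps=[
    {"dp": [0, -0.03, 0], "twist": 1.6},
    {"dp": [0.002, -0.042, 0], "twist": 0},
    {"dp": [0.003, -0.042, 0], "twist": 0},
    {"dp": [0.003, -0.042, 0], "twist": 0},
    {"dp": [0.003, -0.042, 0], "twist": 0},
    {"dp": [0.003, -0.042, 0], "twist": 0},
    {"dp": [0.003, -0.042, 0], "twist": 0},
    {"dp": [0.003, -0.042, 0], "twist": 0},
  ],
)

```text
clock: 33.8
eef_pos: [517.9, -17.5, 188.1]
eef_rot: [-1.568, 0.0, 1.451]
wrist_force: [1.7, 0.3, -2.8]
width: 28.8
```

>>> apply_moves(
  steps=[
    {"dp": [0.004, -0.042, 0], "twist": 0},
    {"dp": [0.004, -0.042, 0], "twist": 0},
    {"dp": [0.004, -0.042, 0], "twist": 0},
    {"dp": [0.004, -0.042, 0], "twist": 0},
    {"dp": [0.004, -0.042, 0], "twist": 0},
    {"dp": [0.004, -0.042, -0.02], "twist": 0},
    {"dp": [0.005, -0.035, -0.03], "twist": 0},
    {"dp": [0, -0.022, -0.03], "twist": 0},
  ],
)

```text
clock: 34.6
eef_pos: [546.9, -326.8, 106.5]
eef_rot: [-1.568, -0.001, 1.449]
wrist_force: [0.8, 0.4, -2.4]
width: 29.2
```

>>> apply_moves(
  steps=[
    {"dp": [0, 0, 0], "twist": 0},
    {"dp": [0, 0, 0], "twist": 0},
  ],
)

```text
clock: 34.8
eef_pos: [546.6, -324.9, 107.5]
eef_rot: [-1.566, -0.001, 1.45]
wrist_force: [-0.5, 0.5, -0.8]
width: 29.3
```

>>> apply_moves(
  steps=[
    {"dp": [0, 0, -0.025], "twist": 0},
    {"dp": [0, 0, -0.025], "twist": 0},
    {"dp": [0, 0, -0.015], "twist": 0},
    {"dp": [0, 0, -0.008], "twist": 0},
    {"dp": [0, 0, 0], "twist": 0},
    {"dp": [0, 0, 0], "twist": 0},
  ],
)

```text
clock: 35.4
eef_pos: [548.9, -325.0, 38.7]
eef_rot: [-1.573, 0.001, 1.452]
wrist_force: [0.6, 0.6, -2.3]
width: 29.2
```

```bash
python3 - <<'E'
from h import *
avg(3)
E
```

```text
avg pos,F,M*100,w [ 5.489e+02 -3.251e+02  3.870e+01 -2.000e-01 -5.000e-01 -2.900e+00
  8.000e-01 -1.300e+00  8.000e-01  2.940e+01]
```

>>> apply_moves(
  steps=[
    {"dp": [0, 0, -0.004], "twist": 0},
    {"dp": [0, 0, -0.003], "twist": 0},
    {"dp": [0, 0, -0.002], "twist": 0},
    {"dp": [0, 0, -0.002], "twist": 0},
    {"dp": [0, 0, 0], "twist": 0},
    {"dp": [0, 0, 0], "twist": 0},
  ],
)

```text
clock: 36.15
eef_pos: [548.2, -325.0, 26.5]
eef_rot: [-1.571, 0.0, 1.451]
wrist_force: [-1.3, -0.0, 1.0]
width: 29.5
```

```bash
python3 - <<'E'
from h import *
avg(3)
E
```

```text
avg pos,F,M*100,w [ 5.482e+02 -3.250e+02  2.650e+01 -1.700e+00  4.000e-01  1.200e+00
  1.100e+01  3.640e+01  2.500e+00  2.940e+01]
```

It is on the floor (force has reversed). Releasing and going for the second brick.

>>> apply_moves(
  jaw=0.2,
  steps=[
    {"dp": [0, 0, 0], "twist": 0},
    {"dp": [0, 0, 0], "twist": 0},
    {"dp": [0, 0, 0], "twist": 0},
    {"dp": [0, 0, 0.02], "twist": 0},
    {"dp": [0, 0, 0.03], "twist": 0},
    {"dp": [0, 0, 0.045], "twist": 0},
    {"dp": [0, 0, 0.045], "twist": 0},
    {"dp": [0, 0, 0.03], "twist": 0},
  ],
)

```text
clock: 37.1
eef_pos: [548.6, -325.4, 200.4]
eef_rot: [-1.575, 0.002, 1.451]
wrist_force: [0.7, -0.1, 0.7]
width: 51.1
```

>>> apply_moves(
  steps=[
    {"dp": [-0.003, 0.044, 0], "twist": -1.6},
    {"dp": [-0.003, 0.044, 0], "twist": 0},
    {"dp": [-0.003, 0.044, 0], "twist": 0},
    {"dp": [-0.003, 0.044, 0], "twist": 0},
    {"dp": [-0.003, 0.044, 0], "twist": 0},
    {"dp": [-0.003, 0.044, 0], "twist": 0},
    {"dp": [-0.003, 0.044, 0], "twist": 0},
    {"dp": [-0.003, 0.044, 0], "twist": 0},
  ],
)

```text
clock: 37.9
eef_pos: [523.7, 28.9, 196.4]
eef_rot: [-1.572, -0.001, 1.423]
wrist_force: [0.7, 0.3, 0.1]
width: 51.2
```

>>> apply_moves(
  steps=[
    {"dp": [0, 0.044, 0], "twist": 0},
    {"dp": [-0.001, 0.044, 0], "twist": 0},
    {"dp": [-0.001, 0.044, 0], "twist": 0},
    {"dp": [-0.001, 0.044, 0], "twist": 0},
    {"dp": [-0.001, 0.044, 0], "twist": 0},
    {"dp": [-0.001, 0.044, 0], "twist": 0},
    {"dp": [0, 0.044, 0], "twist": 0},
    {"dp": [0, 0.044, 0], "twist": 0},
  ],
)

```text
clock: 38.7
eef_pos: [518.8, 381.1, 196.2]
eef_rot: [-1.571, -0.0, 1.424]
wrist_force: [0.8, -0.5, 0.7]
width: 51.4
```

>>> apply_moves(
  steps=[
    {"dp": [0, 0.04, 0], "twist": 0},
    {"dp": [0, 0.01, -0.02], "twist": 0},
    {"dp": [0, 0, -0.03], "twist": 0},
    {"dp": [0, 0, 0], "twist": 0},
    {"dp": [0, 0, 0], "twist": 0},
  ],
)

```text
clock: 39.2
eef_pos: [519.2, 428.7, 146.3]
eef_rot: [-1.571, 0.001, 1.423]
wrist_force: [0.5, 0.5, 0.7]
width: 50.8
```

```bash
python3 - <<'E'
from h import *
st()
optics.read_camera("side"); optics.read_camera("top")
for n in C:
  for d in trace(n,"brick1_center"):
    c=atz(n,d["point"],52)[:2]; z=37.5 if c[1]<0 else 52.5
    print(n,np.round(d["point"]),round(d["conf"],2),d["pixels"].sum(),fit({n:d["pixels"]},[boxpts(150,30,65)],[*c,z,-.13],(1,1,0,1)))
E
```

```text
39.2 [519.2 428.7 146.3] [0.55 0.47 0.73] [ 0.035 -0.008 -0.025] 50.8
side [345. 157.] 0.66 195 (array([ 5.02872653e+02, -3.28074321e+02,  3.75000000e+01, -2.03395062e-02]), np.float64(0.7140762463343109))
side [296. 203.] 0.52 2247 (array([534.27429474,  64.95819106,  52.5       ,   0.81346147]), np.float64(0.5254762959680992))
side [189. 246.] 0.28 2956 (array([709.92669951, 408.3970628 ,  52.5       ,   1.44117759]), np.float64(0.5377390137537739))
top [446. 179.] 0.57 815 (array([ 5.40016239e+02, -3.24732777e+02,  3.75000000e+01, -1.48824681e-01]), np.float64(0.11270718232044197))
```

The first brick stands in the tray at (540,-325). Descending on the second.

>>> apply_moves(
  steps=[
    {"dp": [0, 0, -0.03], "twist": 0},
    {"dp": [0, 0, -0.025], "twist": 0},
    {"dp": [0, 0, -0.02], "twist": 0},
    {"dp": [0, 0, -0.02], "twist": 0},
    {"dp": [0, 0, -0.01], "twist": 0},
    {"dp": [0, 0, 0], "twist": 0},
  ],
)

```text
clock: 40.0
eef_pos: [518.8, 428.6, 40.3]
eef_rot: [-1.57, 0.001, 1.423]
wrist_force: [0.2, -0.1, -0.3]
width: 51.0
```

>>> apply_moves(
  jaw=-0.6,
  steps=[
    {"dp": [0, 0, 0], "twist": 0},
    {"dp": [0, 0, 0], "twist": 0},
    {"dp": [0, 0, 0], "twist": 0},
    {"dp": [0, 0, 0], "twist": 0},
    {"dp": [0, 0, 0], "twist": 0},
    {"dp": [0, 0, 0], "twist": 0},
  ],
)

```text
clock: 40.6
eef_pos: [519.9, 429.8, 43.2]
eef_rot: [-1.573, -0.002, 1.423]
wrist_force: [-0.4, -0.7, 5.3]
width: 29.7
```

>>> apply_moves(
  steps=[
    {"dp": [0, 0, 0.01], "twist": 0},
    {"dp": [0, 0, 0.02], "twist": 0},
    {"dp": [0, 0, 0.03], "twist": 0},
    {"dp": [0, 0, 0.035], "twist": 0},
    {"dp": [0, 0, 0.035], "twist": 0},
    {"dp": [0, 0, 0.02], "twist": 0},
    {"dp": [0, 0, 0], "twist": 0},
  ],
)

```text
clock: 41.3
eef_pos: [520.0, 429.9, 195.4]
eef_rot: [-1.574, -0.005, 1.423]
wrist_force: [0.9, -0.3, -1.4]
width: 29.9
```

>>> apply_moves(
  steps=[
    {"dp": [-0.003, -0.03, 0], "twist": 1.6},
    {"dp": [0, -0.043, 0], "twist": 0},
    {"dp": [0, -0.043, 0], "twist": 0},
    {"dp": [0, -0.043, 0], "twist": 0},
    {"dp": [0, -0.043, 0], "twist": 0},
    {"dp": [0, -0.043, 0], "twist": 0},
    {"dp": [0, -0.043, 0], "twist": 0},
    {"dp": [0, -0.043, 0], "twist": 0},
  ],
)

```text
clock: 42.1
eef_pos: [514.9, 96.5, 189.2]
eef_rot: [-1.568, 0.001, 1.452]
wrist_force: [1.0, 0.4, -1.9]
width: 29.5
```

>>> apply_moves(
  steps=[
    {"dp": [0, -0.043, 0], "twist": 0},
    {"dp": [0, -0.043, 0], "twist": 0},
    {"dp": [0, -0.043, 0], "twist": 0},
    {"dp": [0, -0.043, 0], "twist": 0},
    {"dp": [0.003, -0.043, 0], "twist": 0},
    {"dp": [0.004, -0.043, 0], "twist": 0},
    {"dp": [0.004, -0.043, 0], "twist": 0},
    {"dp": [0.004, -0.043, 0], "twist": 0},
  ],
)

```text
clock: 42.9
eef_pos: [530.2, -247.2, 189.1]
eef_rot: [-1.568, -0.001, 1.451]
wrist_force: [0.9, 0.4, -2.0]
width: 29.8
```

>>> apply_moves(
  steps=[
    {"dp": [0.004, -0.043, 0], "twist": 0},
    {"dp": [0.004, -0.043, 0], "twist": 0},
    {"dp": [0, -0.043, 0], "twist": 0},
    {"dp": [0, -0.04, -0.01], "twist": 0},
    {"dp": [0, 0, -0.03], "twist": 0},
    {"dp": [0, 0, -0.03], "twist": 0},
    {"dp": [0, 0, 0], "twist": 0},
    {"dp": [0, 0, 0], "twist": 0},
  ],
)

```text
clock: 43.7
eef_pos: [538.4, -414.6, 120.1]
eef_rot: [-1.568, -0.001, 1.451]
wrist_force: [-0.2, -1.0, -0.6]
width: 29.6
```

>>> apply_moves(
  steps=[
    {"dp": [0, 0, -0.03], "twist": 0},
    {"dp": [0, 0, -0.025], "twist": 0},
    {"dp": [0, 0, -0.02], "twist": 0},
    {"dp": [0, 0, -0.01], "twist": 0},
    {"dp": [0, 0, 0], "twist": 0},
    {"dp": [0, 0, 0], "twist": 0},
  ],
)

```text
clock: 44.3
eef_pos: [540.0, -415.4, 38.3]
eef_rot: [-1.573, 0.001, 1.452]
wrist_force: [0.3, -0.9, -2.0]
width: 29.6
```

```bash
python3 - <<'E'
from h import *
avg(3)
E
```

```text
avg pos,F,M*100,w [ 5.401e+02 -4.154e+02  3.840e+01  3.000e-01  3.000e-01 -1.800e+00
 -3.000e-01  1.000e+00  3.800e+00  2.960e+01]
```

>>> apply_moves(
  steps=[
    {"dp": [0, 0, -0.004], "twist": 0},
    {"dp": [0, 0, -0.003], "twist": 0},
    {"dp": [0, 0, -0.002], "twist": 0},
    {"dp": [0, 0, -0.001], "twist": 0},
    {"dp": [0, 0, 0], "twist": 0},
    {"dp": [0, 0, 0], "twist": 0},
  ],
)

```text
clock: 45.05
eef_pos: [539.3, -415.2, 28.2]
eef_rot: [-1.572, 0.001, 1.452]
wrist_force: [-3.1, 3.4, 7.0]
width: 29.6
```

```bash
python3 - <<'E'
from h import *
avg(3)
E
```

```text
avg pos,F,M*100,w [ 539.3 -415.2   28.2   -2.7    3.3    7.3  125.5   97.2    6.6   29.6]
```

>>> apply_moves(
  jaw=0.2,
  steps=[
    {"dp": [0, 0, 0.001], "twist": 0},
    {"dp": [0, 0, 0], "twist": 0},
    {"dp": [0, 0, 0], "twist": 0},
    {"dp": [0, 0, 0.02], "twist": 0},
    {"dp": [0, 0, 0.03], "twist": 0},
    {"dp": [0, 0, 0.045], "twist": 0},
    {"dp": [0, 0, 0.045], "twist": 0},
    {"dp": [0, 0, 0.03], "twist": 0},
  ],
)

```text
clock: 46.0
eef_pos: [539.5, -415.5, 201.3]
eef_rot: [-1.574, 0.002, 1.451]
wrist_force: [-0.8, -0.2, 0.6]
width: 51.5
```

>>> apply_moves(
  steps=[
    {"dp": [-0.04, 0, 0], "twist": 0},
    {"dp": [-0.04, 0, 0], "twist": 0},
    {"dp": [-0.04, -0.02, 0], "twist": 0},
    {"dp": [-0.04, -0.02, 0], "twist": 0},
    {"dp": [-0.04, -0.02, 0], "twist": 0},
    {"dp": [0, 0, 0], "twist": 0},
  ],
)

```text
clock: 46.6
eef_pos: [335.3, -476.8, 197.9]
eef_rot: [-1.571, 0.001, 1.447]
wrist_force: [0.4, -0.6, 0.3]
width: 51.6
```

```bash
cat > l.py <<'E'
from h import *
st()
optics.read_camera("side"); save("top","t6.png")
ms={}
for n in C:
  d=max(trace(n,"lid_center"),key=lambda d:d["pixels"].sum()); ms[n]=d["pixels"]; print(n,d["conf"],d["pixels"].sum(),np.round(d["point"]))
  print(fit({n:ms[n]},LID,[586,-2,21,0],(1,1,0,1)))
print("both",fit(ms,LID,[586,-2,21,0]))
print("both",fit(ms,LID,[586,-2,21,0],(1,1,0,1)))
for l in("lid_tab","lid_center","lid_far_edge"):
  for n in C: print(l,n,[(atz(n,d["point"],21 if l!="lid_far_edge" else 12).round(),round(d["conf"],2)) for d in landmark_of(n,l)[:2]])
for n in C:
  for d in trace(n,"brick1_center"):
    c=atz(n,d["point"],40)[:2]; print("brick",n,np.round(d["point"]),round(d["conf"],2),d["pixels"].sum(),fit({n:d["pixels"]},[boxpts(150,30,65)],[*c,37.5,-.13],(1,1,0,1)))
E
python3 l.py
```

```text
46.6 [ 335.3 -476.8  197.9] [ 0.41 -0.55  0.27] [-0.034 -0.055 -0.045] 51.6
side 0.86 2710 [293. 198.]
(array([ 5.87895887e+02, -7.34648277e+00,  2.10000000e+01,  2.26947231e-02]), np.float64(0.07096331847788828))
top 0.58 7665 [194. 195.]
(array([ 5.83e+02, -5.00e+00,  2.10e+01, -3.00e-02]), np.float64(1.0))
both (array([ 5.89289157e+02, -8.17889807e+00,  2.18428853e+01, -3.05938921e-02]), np.float64(1.06576670128072))
both (array([ 5.87895887e+02, -7.34648277e+00,  2.10000000e+01,  2.26947231e-02]), np.float64(1.0709633184778884))
lid_tab side [(array([468.,  -8.,  21.]), 0.84)]
lid_tab top [(array([465.,  -4.,  21.]), 0.76)]
lid_center side [(array([587.,  -1.,  21.]), 0.94)]
lid_center top [(array([585.,   3.,  21.]), 0.8), (array([498., 368.,  21.]), 0.22)]
lid_far_edge side [(array([695., -14.,  12.]), 0.59)]
lid_far_edge top [(array([696.,  -8.,  12.]), 0.85)]
brick side [337. 152.] 0.84 431 (array([ 5.54845686e+02, -3.49204956e+02,  3.75000000e+01, -1.09340564e-01]), np.float64(0.33384853168469864))
brick top [445. 175.] 0.92 706 (array([ 5.44995786e+02, -3.23857973e+02,  3.75000000e+01, -2.12667779e-01]), np.float64(0.18381502890173407))
```

View pics/t6.png

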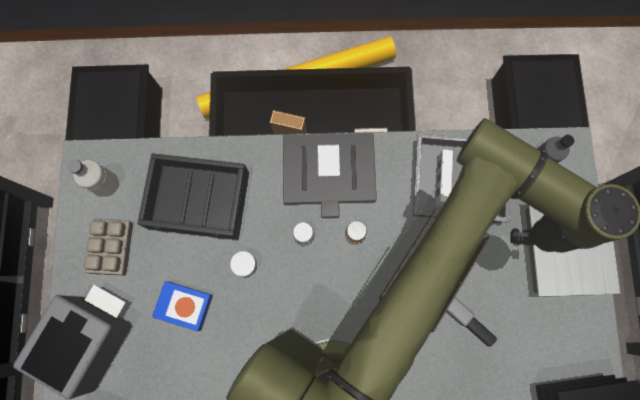

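The box is empty and the lid lies flat at (330,168), with its tab at (330,209) between the can and the jar. One brick is visible in the tray, the other hidden by the arm. I'll fit the lid's outline by its darkness for a better pose.

```bash
cat > d.py <<'E'
from h import *
import sys
def dark(n,p0,roi,thr=95,lo=None):
    im=optics.read_camera(n); g=cv2.cvtColor(im,cv2.COLOR_RGB2GRAY); r=np.zeros_like(g); x0,y0,x1,y1=roi; r[y0:y1,x0:x1]=1
    m=((g<thr)&(r>0)).astype(np.uint8); k,lab,s,c=cv2.connectedComponentsWithStats(m); i=1+np.argmax(s[1:,4])
    m=(lab==i).astype(np.uint8); cs,_=cv2.findContours(m,cv2.RETR_EXTERNAL,cv2.CHAIN_APPROX_NONE); f=np.zeros_like(m); cv2.drawContours(f,cs,-1,1,-1)
    print(n,f.sum(),s[i][:4]); return f>0
E
python3 - <<'E'
from d import *
im=cv2.imread("pics/t6.png",0); print(im[205,325:336],im[222,325:336],im[170,275:290],im[170,370:385],im[128:140,345])
m=dark("top",None,(270,134,385,222))
p,c=fit({"top":m},LID,[586,-2,21,0],(1,1,0,1)); print(p,c)
m2=dark("top",None,(270,134,385,222),80); print(fit({"top":m2},LID,[586,-2,21,0],(1,1,0,1)))
E
```

```text
[112 113 113 113 114 115 116 115 116 116 117] [141 142 145 146 146 144 144 144 144 143 145] [144 144 143 145 145 146 144 136 103 109 107 107 106 107 107] [109 109 108 108 104 117 141 142 142 142 143 144 145 144 143] [ 47  47  47  56  99 127 102  99  98  99  99 100]
top 228 [301 145   6  46]
[ 6.19053512e+02 -3.80208549e+01  2.10000000e+01  2.02038844e-01] 0.9660005964807635
top 86 [302 146   5  44]
(array([ 6.19053512e+02, -3.80208549e+01,  2.10000000e+01,  2.02038844e-01]), np.float64(0.9871756635848494))
```

>>> apply_moves(
  jaw=0.5,
  steps=[
    {"dp": [0.012, 0.04, 0], "twist": 1.8},
    {"dp": [0.012, 0.043, 0], "twist": 1.8},
    {"dp": [0.012, 0.043, 0], "twist": 1.8},
    {"dp": [0.012, 0.043, 0], "twist": 1.8},
    {"dp": [0.012, 0.043, 0], "twist": 0},
    {"dp": [0.012, 0.043, 0], "twist": 0},
    {"dp": [0.012, 0.043, 0], "twist": 0},
    {"dp": [0.012, 0.043, 0], "twist": 0},
  ],
)

```text
clock: 48.1
eef_pos: [435.2, -132.1, 197.5]
eef_rot: [-1.572, -0.0, 1.577]
wrist_force: [1.3, -1.1, 0.4]
width: 64.1
```

```bash
python3 - <<'E'
from h import *
g=cv2.imread("pics/t6.png",0); r=np.zeros_like(g); r[134:221,270:385]=1
m=((g<124)&(r>0)).astype(np.uint8); k,lab,s,c=cv2.connectedComponentsWithStats(m); i=1+np.argmax(s[1:,4]); m=(lab==i).astype(np.uint8)
cs,_=cv2.findContours(m,cv2.RETR_EXTERNAL,cv2.CHAIN_APPROX_NONE); f=np.zeros_like(m); cv2.drawContours(f,cs,-1,1,-1); print(f.sum(),s[i])
for z in(0,1): print(fit({"top":f>0},LID,[586,-2,21,0],(1,1,z,1)))
E
```

```text
6809 [ 270  134  107   85 6065]
(array([ 5.87174864e+02, -2.87609241e+00,  2.10000000e+01, -1.89528738e-03]), np.float64(0.012992700729926976))
(array([ 5.87629230e+02, -3.09384855e+00,  1.86182605e+01, -3.43588483e-03]), np.float64(0.012992700729926976))
```

>>> apply_moves(
  steps=[
    {"dp": [0.012, 0.043, 0], "twist": 0},
    {"dp": [0.012, 0.043, 0], "twist": 0},
    {"dp": [0.008, 0.042, 0], "twist": 0},
    {"dp": [0, 0, 0], "twist": 0},
    {"dp": [0, 0, 0], "twist": 0},
  ],
)

```text
clock: 48.6
eef_pos: [467.1, -5.1, 197.1]
eef_rot: [-1.571, 0.0, 1.579]
wrist_force: [-0.6, 0.5, -0.1]
width: 63.9
```

>>> apply_moves(
  steps=[
    {"dp": [-0.001, 0.002, -0.04], "twist": -0.4},
    {"dp": [0, 0, -0.045], "twist": 0},
    {"dp": [0, 0, -0.045], "twist": 0},
    {"dp": [0, 0, -0.035], "twist": 0},
    {"dp": [0, 0, -0.02], "twist": 0},
    {"dp": [0, 0, -0.008], "twist": 0},
    {"dp": [0, 0, 0], "twist": 0},
    {"dp": [0, 0, 0], "twist": 0},
  ],
)

```text
clock: 49.4
eef_pos: [467.0, -4.2, 5.7]
eef_rot: [-1.573, -0.0, 1.569]
wrist_force: [0.5, 0.1, 0.4]
width: 64.7
```

```bash
python3 - <<'E'
from h import *
st()
g=cv2.imread("pics/t6.png",0); r=np.zeros_like(g); r[150:246,132:256]=1
for thr in(90,105,115):
    m=((g<thr)&(r>0)).astype(np.uint8); k,lab,s,c=cv2.connectedComponentsWithStats(m); i=1+np.argmax(s[1:,4]); m=(lab==i).astype(np.uint8)
    cs,_=cv2.findContours(m,cv2.RETR_EXTERNAL,cv2.CHAIN_APPROX_NONE); f=np.zeros_like(m); cv2.drawContours(f,cs,-1,1,-1); print(thr,f.sum(),s[i])
    print(fit({"top":f>0},[boxpts(200,260,88)],[509,367,44,-.148],(1,1,0,1)))
g=cv2.imread("pics/t0.png",0)
m=((g<105)&(r>0)).astype(np.uint8); k,lab,s,c=cv2.connectedComponentsWithStats(m); i=1+np.argmax(s[1:,4]); m=(lab==i).astype(np.uint8)
cs,_=cv2.findContours(m,cv2.RETR_EXTERNAL,cv2.CHAIN_APPROX_NONE); f=np.zeros_like(m); cv2.drawContours(f,cs,-1,1,-1); print(f.sum())
print("lid at start",fit({"top":f>0},LID+[boxpts(200,260,88)-[0,0,53]],[509,367,97,-.148],(1,1,0,1)))
E
```

```text
49.4 [467.   -4.2   5.7] [0.5  0.12 0.42] [ 0.027  0.009 -0.047] 64.7
90 7665 [ 138  154  111   86 7521]
(array([ 5.08797014e+02,  3.69757334e+02,  4.40000000e+01, -1.51646655e-01]), np.float64(0.031218402426693603))
105 7730 [ 137  153  112   87 7730]
(array([ 5.09907029e+02,  3.69821133e+02,  4.40000000e+01, -1.42378475e-01]), np.float64(0.025844679778114))
115 7830 [ 137  153  113   88 7830]
(array([ 5.09645351e+02,  3.69996536e+02,  4.40000000e+01, -1.44970121e-01]), np.float64(0.017224038219763593))
8448
lid at start (array([ 5.08408039e+02,  3.67246214e+02,  9.70000000e+01, -1.51669736e-01]), np.float64(0.03130053130053134))
```

>>> apply_moves(
  steps=[
    {"dp": [0, 0.0015, -0.003], "twist": 0.1},
    {"dp": [0, 0, 0], "twist": 0},
  ],
)

```text
clock: 49.6
eef_pos: [466.5, -2.1, 1.8]
eef_rot: [-1.572, -0.001, 1.572]
wrist_force: [0.8, 0.3, -0.3]
width: 64.1
```

>>> apply_moves(
  jaw=-0.3,
  steps=[
    {"dp": [0, 0, 0], "twist": 0},
    {"dp": [0, 0, 0], "twist": 0},
    {"dp": [0, 0, 0], "twist": 0},
    {"dp": [0, 0, 0], "twist": 0},
    {"dp": [0, 0, 0], "twist": 0},
    {"dp": [0, 0, 0], "twist": 0},
  ],
)

```text
clock: 50.2
eef_pos: [466.5, -2.2, 1.8]
eef_rot: [-1.572, -0.0, 1.572]
wrist_force: [-1.6, 0.6, 5.7]
width: 49.1
```

>>> apply_moves(
  steps=[
    {"dp": [0, 0, 0.01], "twist": 0},
    {"dp": [0, 0, 0.02], "twist": 0},
    {"dp": [0, 0, 0.03], "twist": 0},
    {"dp": [0, 0, 0.03], "twist": 0},
    {"dp": [0, 0, 0.03], "twist": 0},
    {"dp": [0, 0, 0.02], "twist": 0},
    {"dp": [0, 0, 0.01], "twist": 0},
    {"dp": [0, 0, 0], "twist": 0},
  ],
)

```text
clock: 51.0
eef_pos: [466.4, -2.2, 152.0]
eef_rot: [-1.572, -0.001, 1.572]
wrist_force: [0.5, -0.4, -2.6]
width: 49.3
```

```bash
python3 - <<'E'
from h import *
avg(3); fitlid("side",[587,-3,171,0],0.0,(1,1,1,1,1))
E
```

```text
avg pos,F,M*100,w [ 4.655e+02 -2.300e+00  1.498e+02 -4.000e-01  3.000e-01 -2.400e+00
 -1.000e+00  2.010e+01 -1.400e+00  4.890e+01]
lid fit side [ 5.88670e+02 -6.05500e+00  1.61431e+02  1.50000e-02  4.00000e-02] cost 0.186
```

>>> apply_moves(
  steps=[
    {"dp": [-0.004, 0.02, 0], "twist": -1.2},
    {"dp": [-0.007, 0.035, 0], "twist": -1.2},
    {"dp": [-0.008, 0.038, 0], "twist": -1.2},
    {"dp": [-0.008, 0.038, 0], "twist": -1.2},
    {"dp": [-0.008, 0.038, 0], "twist": -1.2},
    {"dp": [-0.008, 0.038, 0], "twist": -1.2},
    {"dp": [-0.008, 0.038, 0], "twist": -1.2},
    {"dp": [-0.008, 0.038, 0], "twist": 0},
  ],
)

```text
clock: 52.05
eef_pos: [406.2, 282.0, 150.3]
eef_rot: [-1.57, 0.001, 1.425]
wrist_force: [1.2, -0.4, -1.3]
width: 49.1
```

>>> apply_moves(
  steps=[
    {"dp": [-0.007, 0.035, 0], "twist": 0},
    {"dp": [-0.006, 0.035, 0], "twist": 0},
    {"dp": [-0.004, 0.023, 0], "twist": 0},
    {"dp": [-0.001, 0.012, -0.01], "twist": 0},
    {"dp": [0, 0, 0], "twist": 0},
    {"dp": [0, 0, 0], "twist": 0},
  ],
)

```text
clock: 52.65
eef_pos: [389.0, 384.7, 139.9]
eef_rot: [-1.57, 0.002, 1.425]
wrist_force: [0.7, -0.2, -2.1]
width: 48.9
```

```bash
python3 - <<'E'
from h import *
avg(3); fitlid("side",[509,368,158,-.148],0.03,(1,1,1,1,1)); st(); print(manip.get_state()["eef_rot"])
E
```

```text
avg pos,F,M*100,w [ 3.894e+02  3.848e+02  1.411e+02  2.000e-01  2.000e-01 -1.800e+00
  8.000e-01  2.070e+01 -1.400e+00  4.920e+01]
lid fit side [ 5.09579e+02  3.63488e+02  1.54752e+02 -1.48000e-01  4.20000e-02] cost 0.252
52.9 [389.4 385.1 141.6] [ 0.16  0.55 -1.  ] [ 0.048  0.286 -0.011] 48.7
[-1.57111907e+00 -9.50766422e-04  1.42412337e+00]
```

>>> apply_moves(
  steps=[
    {"dp": [0, 0.001, -0.015], "twist": 0},
    {"dp": [0, 0, -0.015], "twist": 0},
    {"dp": [0, 0, -0.01], "twist": 0},
    {"dp": [0, 0, -0.006], "twist": 0},
    {"dp": [0, 0, -0.004], "twist": 0},
    {"dp": [0, 0, -0.004], "twist": 0},
    {"dp": [0, 0, 0], "twist": 0},
  ],
)

```text
clock: 53.6
eef_pos: [389.0, 386.6, 86.7]
eef_rot: [-1.571, 0.0, 1.425]
wrist_force: [0.3, -0.2, -1.9]
width: 49.1
```

```bash
python3 - <<'E'
from h import *
avg(3)
E
```

```text
avg pos,F,M*100,w [ 3.892e+02  3.868e+02  8.740e+01 -0.000e+00  3.000e-01 -1.900e+00
  3.600e+00  2.210e+01  3.900e+00  4.890e+01]
```

>>> apply_moves(
  steps=[
    {"dp": [0, -0.0005, -0.003], "twist": 0},
    {"dp": [0, 0, -0.003], "twist": 0},
    {"dp": [0, 0, -0.002], "twist": 0},
    {"dp": [0, 0, -0.001], "twist": 0},
    {"dp": [0, 0, 0], "twist": 0},
  ],
)

```text
clock: 54.25
eef_pos: [389.2, 386.2, 78.2]
eef_rot: [-1.571, -0.0, 1.425]
wrist_force: [0.5, -0.5, -0.7]
width: 48.7
```

```bash
python3 - <<'E'
from h import *
avg(3)
E
```

```text
avg pos,F,M*100,w [ 3.892e+02  3.862e+02  7.830e+01 -3.000e-01  2.000e-01 -1.500e+00
  1.000e-01  1.090e+01 -1.900e+00  4.900e+01]
```

>>> apply_moves(
  steps=[
    {"dp": [0, 0, -0.001], "twist": 0},
    {"dp": [0, 0, 0], "twist": 0},
  ],
)

```text
clock: 54.6
eef_pos: [389.2, 386.3, 78.0]
eef_rot: [-1.571, -0.001, 1.425]
wrist_force: [-1.9, -2.4, 4.9]
width: 49.1
```

>>> apply_moves(
  jaw=0.5,
  steps=[
    {"dp": [0, 0, 0], "twist": 0},
    {"dp": [0, 0, 0], "twist": 0},
    {"dp": [0, 0, 0], "twist": 0},
    {"dp": [0, 0, 0.01], "twist": 0},
    {"dp": [0, 0, 0.03], "twist": 0},
    {"dp": [0, 0, 0.04], "twist": 0},
    {"dp": [0, 0, 0.045], "twist": 0},
  ],
)

```text
clock: 55.3
eef_pos: [388.8, 385.6, 203.4]
eef_rot: [-1.57, 0.001, 1.425]
wrist_force: [0.1, 0.8, 0.5]
width: 64.0
```

>>> apply_moves(
  steps=[
    {"dp": [0.005, -0.045, 0], "twist": 0},
    {"dp": [0.005, -0.045, 0], "twist": 0},
    {"dp": [0.005, -0.045, 0], "twist": 0},
    {"dp": [0.005, -0.045, 0], "twist": 0},
    {"dp": [0.005, -0.045, 0], "twist": 0},
    {"dp": [0.005, -0.045, 0], "twist": 0},
    {"dp": [0.005, -0.045, 0], "twist": 0},
    {"dp": [0.005, -0.045, 0], "twist": 0},
  ],
)

```text
clock: 56.1
eef_pos: [429.0, 24.4, 203.3]
eef_rot: [-1.573, -0.001, 1.426]
wrist_force: [1.0, -1.0, -0.4]
width: 64.0
```

>>> apply_moves(
  steps=[
    {"dp": [0, -0.045, 0], "twist": 0},
    {"dp": [0, -0.045, 0], "twist": 0},
    {"dp": [-0.02, -0.04, 0], "twist": 0},
    {"dp": [-0.02, -0.04, 0], "twist": 0},
    {"dp": [-0.02, -0.04, 0], "twist": 0},
    {"dp": [-0.02, -0.04, 0], "twist": 0},
    {"dp": [0, -0.04, 0], "twist": 0},
    {"dp": [0, 0, 0], "twist": 0},
  ],
)

```text
clock: 56.9
eef_pos: [347.6, -267.4, 202.6]
eef_rot: [-1.57, 0.001, 1.419]
wrist_force: [-0.7, 1.5, -0.1]
width: 63.8
```

```bash
python3 - <<'E'
from h import *
st()
T=save("top","t7.png");S=save("side","s7.png")
ms={n:max(trace(n,"lid_center"),key=lambda d:d["pixels"].sum())["pixels"] for n in C}
print([m.sum() for m in ms.values()])
print("side z free",fit({"side":ms["side"]},LID,[509,367,97,-.147]))
print("both",fit(ms,LID,[509,367,97,-.147])); print("both z97",fit(ms,LID,[509,367,97,-.147],(1,1,0,1)))
fitlid("side",[509,368,97,-.147],0.0,(1,1,1,1,1))
g=cv2.cvtColor(T,cv2.COLOR_RGB2GRAY); g0=cv2.imread("pics/t0.png",0); s0=cv2.imread("pics/s0.png",0); s=cv2.cvtColor(S,cv2.COLOR_RGB2GRAY)
print("diff of lid region to start top",np.abs(g[150:250,130:250].astype(int)-g0[150:250,130:250]).mean(),"side",np.abs(s[215:320,190:315].astype(int)-s0[215:320,190:315]).mean())
for l,r,h in(("sauce_jar",29,75),("soup_can",28,70),("yoghurt_pot",30.5,67),("label_roll",30,50)): cyl(l,r,h,"side")
for d in trace("top","brick1_center"): print("brick",np.round(d["point"]),round(d["conf"],2),d["pixels"].sum())
w=(T[140:216,418:506].min(2)>150).astype(np.uint8); k,lab,stt,cen=cv2.connectedComponentsWithStats(w)
for i in range(1,k):
    if stt[i,4]>100: print("white in tray",stt[i],(cen[i]+[418,140]).round(), atz("top",cen[i]+[418,140],70).round())
for n in("pack1_center","pack3_center"): print(n,[(np.round(d["point"]),round(d["conf"],2),d["pixels"].sum()) for c in C for d in trace(c,n)])
E
```

```text
56.9 [ 347.6 -267.4  202.6] [-0.7   1.46 -0.07] [ 0.051 -0.022 -0.   ] 63.8
[np.int64(5859), np.int64(7507)]
side z free (array([ 5.11999866e+02,  3.64285900e+02,  9.47762827e+01, -1.38061132e-01]), np.float64(0.029240737664063765))
both (array([ 5.11203637e+02,  3.66368156e+02,  9.65547172e+01, -1.50449731e-01]), np.float64(0.06958245186417711))
both z97 (array([ 5.10950714e+02,  3.66413666e+02,  9.70000000e+01, -1.48994773e-01]), np.float64(0.06669614548437386))
lid fit side [ 5.13831e+02  3.62779e+02  9.13710e+01 -1.32000e-01  7.00000e-03] cost 0.017
diff of lid region to start top 4.038083333333334 side 5.818057142857143
sauce_jar side (array([402.83522406, -87.61001897,  37.5       ,   0.        ]), np.float64(0.20449438202247194)) 0.59
soup_can side (array([401.69439574,  63.11390677,  35.        ,   0.        ]), np.float64(0.11864406779661019)) 0.57
yoghurt_pot side (array([320.39806842, 223.52913983,  33.5       ,   0.        ]), np.float64(0.13957055214723924)) 0.83
yoghurt_pot side (array([ 499.47208707, -420.62821131,   33.5       ,    0.        ]), np.float64(0.5762376237623763)) 0.25
label_roll side (array([ 292.23740268, -242.54587306,   25.        ,    0.        ]), np.float64(0.18296529968454256)) 0.58
label_roll side (array([503.85571414, 360.52481285,  25.        ,   0.        ]), np.float64(0.8969445882962196)) 0.26
brick [445. 167.] 0.73 461
white in tray [ 23   9  12  35 372] [447. 166.] [ 572. -328.   70.]
white in tray [ 56  10  13  33 357] [480. 166.] [ 570. -418.   70.]
pack1_center [(array([354., 316.]), 0.77, np.int64(2286)), (array([257., 299.]), 0.62, np.int64(2516)), (array([287., 124.]), 0.68, np.int64(680)), (array([182., 308.]), 0.67, np.int64(2046))]
pack3_center [(array([366., 129.]), 0.42, np.int64(105))]
```

The lid sits flat at z ≈ 97 and both bricks stand in the tray. I'll move the arm clear and recheck the jar and pack3, whose readings are doubtful.

>>> apply_moves(
  steps=[
    {"dp": [-0.01, -0.045, 0], "twist": 0},
    {"dp": [-0.01, -0.045, 0], "twist": 0},
    {"dp": [-0.02, -0.045, 0], "twist": 0},
    {"dp": [-0.02, -0.045, 0], "twist": 0},
    {"dp": [-0.03, -0.04, 0], "twist": 0},
    {"dp": [-0.03, -0.04, 0], "twist": 0},
    {"dp": [-0.03, -0.02, 0], "twist": 0},
    {"dp": [0, 0, 0], "twist": 0},
  ],
)

```text
clock: 58.45
eef_pos: [195.6, -545.8, 201.2]
eef_rot: [-1.569, -0.001, 1.42]
wrist_force: [0.6, 0.7, -0.1]
width: 64.3
```

```bash
python3 - <<'E'
from h import *
st()
T=save("top","t8.png");S=save("side","s8.png"); t0=cv2.imread("pics/t0.png")[...,::-1]; s0=cv2.imread("pics/s0.png")[...,::-1]
for l,r,h in(("sauce_jar",29,75),("soup_can",28,70),("label_roll",30,50),("yoghurt_pot",30.5,67)):
    for n in C: cyl(l,r,h,n)
def sh(a,b,x0,y0,x1,y1):
    t=cv2.cvtColor(a,cv2.COLOR_RGB2GRAY)[y0:y1,x0:x1]; r=cv2.matchTemplate(cv2.cvtColor(b,cv2.COLOR_RGB2GRAY)[y0-8:y1+8,x0-8:x1+8],t,cv2.TM_CCOEFF_NORMED); _,v,_,p=cv2.minMaxLoc(r); return np.array(p)-8,round(v,3)
print("shift px top: can",sh(t0,T,290,220,317,248),"jar",sh(t0,T,343,218,371,248),"pot",sh(t0,T,228,248,260,280),"roll",sh(t0,T,405,256,434,286),"blue",sh(t0,T,150,280,214,332))
print("side: can",sh(s0,S,325,203,347,232),"jar",sh(s0,S,340,180,362,208),"roll",sh(s0,S,382,168,404,190))
print("lid",sh(t0,T,135,150,250,250),sh(s0,S,195,215,315,320))
# bright things in the tote
b=T[72:136,215:412].max(2)>110; k,lab,stt,cen=cv2.connectedComponentsWithStats(b.astype(np.uint8))
for i in range(1,k):
    if stt[i,4]>15: print("tote blob",stt[i]+[215,72,0,0,0],T[72:136,215:412][lab==i].mean(0).round())
t3=cv2.imread("pics/t3.png")[...,::-1]; b=t3[72:136,215:412].max(2)>110; k,lab,stt,cen=cv2.connectedComponentsWithStats(b.astype(np.uint8))
for i in range(1,k):
    if stt[i,4]>15: print("t3 blob",stt[i]+[215,72,0,0,0],t3[72:136,215:412][lab==i].mean(0).round())
print("tote at -44 rim: px of x=700..916,y=-150", proj("top",np.array([[616,-150,-164],[700,-150,-164],[700,-150,-50],[780,-150,-164],[916,-150,-50],[700,-150,0]])).round())
E
```

```text
58.45 [ 195.6 -545.8  201.2] [ 0.61  0.74 -0.1 ] [ 0.063 -0.03   0.021] 64.3
sauce_jar top (array([436.3584127 , 243.30261518,  37.5       ,   0.        ]), np.float64(0.8451730418943534)) 0.65
sauce_jar top (array([397.20327939, -72.92534274,  37.5       ,   0.        ]), np.float64(0.12903225806451613)) 0.61
soup_can side (array([400.73574154,  66.4005812 ,  35.        ,   0.        ]), np.float64(0.120253164556962)) 0.78
soup_can top (array([398.08727835,  71.88256882,  35.        ,   0.        ]), np.float64(0.09490740740740744)) 0.65
label_roll side (array([ 296.5483052 , -244.54297386,   25.        ,    0.        ]), np.float64(0.16242038216560506)) 0.81
label_roll top (array([512.7177056 , 398.75186316,  25.        ,   0.        ]), np.float64(0.93127776326104)) 0.68
label_roll top (array([ 296.75595768, -238.68032966,   25.        ,    0.        ]), np.float64(0.23140495867768596)) 0.66
yoghurt_pot side (array([322.2289931 , 219.85305664,  33.5       ,   0.        ]), np.float64(0.13292117465224107)) 0.66
yoghurt_pot side (array([440.45063632, 478.50829572,  33.5       ,   0.        ]), np.float64(0.7705817782656421)) 0.62
yoghurt_pot top (array([321.49200109, 235.10886823,  33.5       ,   0.        ]), np.float64(0.1853932584269663)) 0.98
shift px top: can (array([0, 0]), 1.0) jar (array([0, 0]), 1.0) pot (array([0, 0]), 1.0) roll (array([0, 0]), 0.87) blue (array([0, 0]), 1.0)
side: can (array([0, 0]), 1.0) jar (array([0, 0]), 1.0) roll (array([0, 0]), 0.862)
lid (array([0, 0]), 0.992) (array([0, 0]), 0.95)
tote blob [270 110  35  20 430] [162. 128.  93.]
tote blob [257 128 155   8 526] [143. 143. 138.]
t3 blob [270 110  35  20 429] [163. 128.  92.]
t3 blob [364 110  31  17 359] [185. 178. 168.]
t3 blob [375 132  37   4 148] [133. 135. 132.]
t3 blob [257 134  68   2  97] [127. 129. 126.]
tote at -44 rim: px of x=700..916,y=-150 [[375. 174.]
 [374. 149.]
 [377. 137.]
 [373. 126.]
 [373.  72.]
 [378. 132.]]
```

```bash
python3 - <<'E'
from h import *
T=cv2.imread("pics/t8.png")
w=(T[138:222,416:508].min(2)>140).astype(np.uint8); k,lab,stt,cen=cv2.connectedComponentsWithStats(w)
for i in range(1,k):
    if stt[i,4]>100:
        ys,xs=np.where(lab==i); c,sz,a=cv2.minAreaRect(np.stack([xs+416,ys+138],1).astype(np.float32)); print("white in tray",np.round(c,1),np.round(sz,1),round(a,1),atz("top",c,70).round())
d=trace("side","lid_center"); print("lid conf",d[0]["conf"])
print(manip.hand_in()); st()
E
```

```text
white in tray [447.  177.5] [79. 62.] 90.0 [ 539. -325.   70.]
white in tray [475.5 139.8] [63.1  3.1] 4.2 [ 645. -413.   70.]
white in tray [479.5 176.3] [12.  53.1] 3.2 [ 540. -415.   70.]
lid conf 0.61
the job is handed in; nothing more can be done
None
the job is handed in; nothing more can be done
```

I handed the job in at about 58 s of the 210 s. By my last checks everything asked for was done, apart from one point about the lid below.

- **Packs:** I slid the brown carton and the banded tray off the far edge without lifting them. The carton is clearly visible in the tote. The tray pack was seen in the tote too, but it has since slid mostly under the bench edge, so only a strip of it still shows. There was no punnet, and I left the blue look-alike carton alone.
- **Lid off:** On my first grip, the lid came up level by about 18 mm instead of tipping. I set it straight back, gripped more lightly and tipped it about 30° with the far edge resting on the box. Then I lifted it away and laid it flat between the box and the tray. The judge may count that first level lift against the run.
- **Bricks:** Only two were in the box (the middle slot was empty). I lowered both to the freezer tray floor before letting go. The last measurement put them at (540, -325) and (540, -415). The second reads clearly as a standing brick; the first one's outline had merged with the bright tray wall, but an earlier fit showed it standing.
- **Lid back:** It fits level, with its centre at about 97 mm (96.6 with height left free) and within about 3 mm of where it started. That is within the 6 mm play of its feet. One fit, from the side camera alone, read 91 mm; I trusted the two-camera fit.
- **Other goods:** The can, jar, pot, label roll and blue carton show no shift against the first picture. The label roll matched less closely (0.86 to 0.87 against 1.0 for the others). A doubtful jar reading cleared once the arm was out of view.

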